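Hang the rotary tool on the bench balancer arm

TASK

Put the rotary tool on the bench balancer: first free the balancer's parking lock (lift the collar on its lever, swing the lever over to the other notch and let the collar drop home), then lift the tool out of its wooden block and hang it by its wire bail on the balancer's hook. Ease it down slowly as the arm sinks, keep hold until the spring carries the tool and everything has come to rest, and only then let go, so that the arm neither plunges nor springs up. Leave the clamp basket, the stack of cartons and the tin where they are.

Things in the scene. Friction and masses are not known exactly. Their poses are not given: they have to be found in the camera images.
- balancer: spring balancer bolted to the bench, never moves: 130 mm square grey foot, 42 mm steel column, grey head to 355 mm high, boom of two parallel pairs of bars with a coil spring between. Origin: centre of the foot on the bench. +y runs along the boom to the hook; the -x side (towards the robot) carries the parking lock and is the side to which the hook is open; z up
- boom (a joint): angle the boom has sunk (rad): 0 = raised (start), 0.42 = lower stop. Empty it stays raised; with the tool hung and the lock free it balances between 0.13 and 0.40 (hook 40 to 112 mm lower) by the tool's unknown weight. Hook pull: about 2.6 N at 0, 3.3 N more per 100 mm. Let go over 25 mm off balance, or hurried, it exceeds 0.5 rad/s (0.14 m/s): a plunge. Parked it gives under 0.06
- boom_pivot (a point): centre of the boom's level turning axis (along the balancer's x) in the column's head, 324 mm high. The raised boom climbs at 0.36 rad from here; length 280 mm. The boom's head with the hook stays upright and keeps its heading, so as the boom sinks by q the hook moves on an arc: outward (+y) by 280(cos(0.36-q)-cos 0.36) mm, down by 280(sin 0.36-sin(0.36-q)) mm
- hook_saddle (a point): lowest point of the inside of the open hook (9 mm steel bar) under the boom's end, where the bail rests; 320 mm high when raised. Axes as balancer. The hook lies in its x-z plane: shank on +x, free tip on -x, 21 mm from the saddle and reaching 24 mm above it. The head's underside is 46 mm above the saddle, leaving 22 mm of height for the bail between tip and head
- lock_lever (a joint): parking lock lever (rad): 0 = locked (leaning 0.4 towards balancer -y), 0.8 = free (leaning 0.4 towards +y); it turns about a level axis along the balancer's x and moves lightly (0.1 N m). Locked, its pawl sits in the notch of the boom's quadrant and the boom cannot sink. It cannot leave 0 or 0.8 unless the collar is lifted by more than 6 mm
- lock_collar (a joint): lift of the collar along the lever (m): 0 = home, 0.012 = top of its travel. A spring pushes it home (4.5 N at 0, 7.5 N at 0.012); its key drops into a notch of the toothed gate at either end of the lever's swing
- lock_pivot (a point): centre of the lock lever's turning axis: 125 mm in front of the column's axis (balancer -x), 17 mm to -y, 197 mm high. Axes as balancer. The lever is a 12 mm steel rod 112 mm long from here, with a black cap 18 mm across and 6 mm thick on its end
- collar_grip (a point): middle of the collar's grip on the lever's axis, 82 mm from lock_pivot when home; z up the lever, x as the balancer's x. Collar: black ribbed sleeve 30 mm across, 60 to 100 mm from the pivot, with a 38 mm rim below it (52 to 60 mm). Pinch the sleeve along x, fingers coming down along the lever: free for 35 mm on both sides. Key and gate: +x side, below the rim
- rotary_tool: grey cordless rotary tool standing nose down in the wooden block: 0.42 to 0.6 kg, 195 mm long. Origin: tip of the nose; z up its axis. Nose 27 mm across to z = 45 mm, round body 44 mm across from 45 to 124 mm, tail tapering to 28 mm at 136 mm, then a stiff upright wire bail to 195 mm
- tool_grip (a point): on the tool's axis 90 mm above its nose, where the 44 mm body is best taken with the fingers tilted about 40 degrees from vertical, closing along the tool's y. A gripper straight above would meet the bail, and later the balancer's head
- tool_bail (a point): middle of the underside of the bail's top wire, on the tool's axis 190 mm above its nose; it lies on hook_saddle when hung. Axes as rotary_tool. The bail lies in the y-z plane: 5 mm wire, 46 mm wide and about 50 mm high inside; the hook passes through it along the tool's x, either way round
- stand: wooden block 100 x 100 x 60 mm fixed to the bench; 33 mm bore 52 mm deep in the middle of its top holds the tool's nose (45 mm deep; the body rests on the top face). Five burrs stand 29 mm tall along its +x edge. Origin: centre of its underside. May stand nearer or farther than the basket
- basket: green plastic basket 130 x 100 x 85 mm with C-clamps that stick out to about 135 mm. Origin: centre of its underside. Leave it alone
- cartons: stack of three black staple cartons, 85 x 125 x 90 mm, to the right of the balancer. Origin: centre of its underside. Leave it alone
- tin: flat steel tin 100 x 160 x 55 mm on the right, near the robot. Origin: centre of its underside. Leave it alone
Things that resemble listed ones, but are neither listed nor needed, are in the scene too. There is more than one size of the rotary_tool; the one meant has the size given above.

How it is judged (in metres and radians):
On the way, in this order (a step that is already met when the one before it is completed fails the run):
1. the parking lock lever is swung over to free and its collar has dropped home (value of joint lock_lever above 0.72 rad and value of joint lock_collar below 0.003 m), for 0.2 s.
2. the tool, in the fingers, is lifted clear of its block (height (world z) of rotary_tool above 0.065 m and contact force between the fingers and rotary_tool above 1 N), for 0.2 s.
3. the bail is on the hook, the tool still in the fingers (x of tool_bail in the frame of hook_saddle between -0.01 and 0.01 m and y of tool_bail in the frame of hook_saddle between -0.022 and 0.022 m and z of tool_bail in the frame of hook_saddle between -0.01 and 0.01 m and contact force between the fingers and rotary_tool above 1 N), for 0.1 s.
4. the arm has sunk (more than 0.12 rad) and is still, with the tool on the hook and still in the fingers (all of step 3 and value of joint boom above 0.12 rad and velocity of joint boom between -0.08 and 0.08 rad/s), for 0.3 s.
At the end, for the whole second after the job is handed in: Lock lever free (over 0.72 rad), collar home (under 3 mm); tool hanging upright (0.2 rad) by its bail in the hook's saddle (within 10 mm; 22 mm along the bail); boom sunk over 0.12 rad and still (0.1 rad/s), tool at rest (0.08 m/s) (all of step 1 and x of tool_bail in the frame of hook_saddle between -0.01 and 0.01 m and y of tool_bail in the frame of hook_saddle between -0.022 and 0.022 m and z of tool_bail in the frame of hook_saddle between -0.01 and 0.01 m and value of joint boom above 0.12 rad and velocity of joint boom between -0.1 and 0.1 rad/s and linear speed of rotary_tool below 0.08 m/s and angle between rotary_tool's own z axis and vertical below 0.2 rad); the robot touches nothing.
It fails at once if the boom plunges or springs up (faster than 0.5 rad/s) (velocity of joint boom above 0.5 rad/s or velocity of joint boom below -0.5 rad/s).
It fails at once if the basket, the cartons or the tin are moved by more than 20 mm (distance of any of basket, cartons, tin from where it was at the start of the episode above 0.02 m).
It also fails if it takes over 70 s, if anything falls off the work surface, if the arm or the gripper's body presses on something with over 40 N, if the wrist force passes 120 N, or if a joint passes its speed limit or range.

ROBOT

A 6-joint arm with a two-finger parallel gripper is mounted at the origin on the work surface. World frame = base frame: x ahead of the robot, y to its left, z up, the work surface at z = 0. Lengths are in mm, angles in rad, forces in N, time in s.
With the tool pointing down it reaches from about 350 to 875 mm from the base axis. Payload 4.2 kg.
Tool frame: the origin (TCP) lies at the very end of the fingers, on their centre line; the grasp point (between the pads) lies 19 mm behind it; z points along the fingers, y is the line along which they close (so a half turn about z gives the same grasp; the last joint's range is limited). The gripper opens to 85 mm and grips with 20 to 120 N. Pads are 22 mm wide; open, the fingers measure 114 mm over their backs; the gripper's body (76 mm by 85 mm) begins 54 mm behind the grasp point. The pads swing forward as they close: fully open they stand 13 mm farther back than shut.
Start: joints at [1.494, 0.385, 0.008, 0, -1.194, -0.259], TCP at [205.92, 590.081, 231.312] pointing down, gripper open.
Joint ranges: [-3.14, 3.14], [-1.21, 2.06], [-1.07, 1.41], [-3.16, 2.05], [-2.99, -0.16], [-3.1, 3.1]. Speed limits (rad/s): [2.79, 2.79, 3.14, 3.14, 3.14, 3.14].

INTERFACE

Orientations are given as a unit quaternion [x, y, z, w].
In Python, from bench import read_state, get_image, camera_model, job_done gives the robot as it stands.
- The arm moves only by the shell command python3 -m handwheel 'ROWS'. ROWS is JSON, a list of rows, each a list of 7 numbers: the shift along the tool's x, y, z in m, then the turn, a rotation vector about the tool's x, y, z in rad, then the gripper's target within -1 to 1 (fully open at 1, half-way at 0, shut at -1). In form: [[dx, dy, dz, wx, wy, wz, jaw], ...]. A call has 1 to 10 rows; each row is the pose to reach, as a shift and turn from the pose commanded when the call began, along the tool's axes at that moment; what a row does not reach only later rows make up. A row lasts 1/8 s, in which the tool goes at most 62.5 mm and 10.7 degrees, less where a joint would pass 70% of its speed; a pose out of reach is approached as far as the arm can. A call with a gripper value outside its range is refused whole. The fingers move at their own pace and stop on an object; the grip force is fixed at half the most. Time passes only in rows, so rows that repeat a pose let the fingers close. It gives the time, the measured TCP pose, the force, the opening and the grip force at its end, in the units of the state.
- read_state(): the state, without advancing time (a new reading comes with each control period).
- get_image(name): name is "scene" or "top"; returns (picture, depth): 400x640x3 uint8, blue, green, red; 400x640 float32, mm along the optical axis (not along the pixel's ray), 0 where there is no reading.
- camera_model(name): a dict with "K" (3x3 intrinsics, pixels), "rvec" (rotation vector, rad) and "tvec" (3), from world to camera coordinates, as OpenCV has them. Camera axes: x right, y down, z forward; pixel columns grow to the right and rows downward; lengths in mm; the calibration is good to about 2 mm. A picture is of the moment at which its call begins. camera_model takes no time and is no camera call.
- job_done(): hands the job in; it is judged then, once.
The state is a dict: "clock": time; "joints": joint angles; "joint_vel": joint speeds; "joint_efforts": joint torques, N m; "position": TCP position; "ee_rot": TCP orientation; "contact_force": force on the tool from outside, world axes, zero at the start; "wrist_torque": the same for the moment, N m; "gripper_width": finger opening in mm; "grasp_force": force on a finger pad.
Only numpy, scipy, OpenCV 4.12 (cv2) and the standard library are available. Lean on these libraries where they do the work, as an engineer would, in place of code of your own. Each camera call takes 0.05 s, during which the arm holds its last target. There are 200 camera calls.

## Working session

There is one attempt and no reset: what is moved stays moved. The work goes in short steps, Python scripts to look and compute and a shell command to move; the robot and the scene stay as the last step left them, time stands still between calls to the robot, and variables do not carry over. Pictures are saved under pics/ and viewed, at most 10 in all, crops included, and the job is handed in when it is done.

```bash
ls; mkdir -p pics
cat > h.py <<'E'
import numpy as np, cv2
from bench import *
from scipy.spatial.transform import Rotation as R
def grab(n):
    im,d=get_image(n); np.savez(f'/tmp/{n}.npz',im=im,d=d); return im,d
def load(n):
    z=np.load(f'/tmp/{n}.npz'); return z['im'],z['d']
def cloud(n,d):
    m=camera_model(n);K=np.array(m['K']);Rm=cv2.Rodrigues(np.array(m['rvec'],float))[0];t=np.array(m['tvec'],float).ravel()
    v,u=np.mgrid[0:d.shape[0],0:d.shape[1]]
    c=np.stack([(u-K[0,2])/K[0,0]*d,(v-K[1,2])/K[1,1]*d,d],-1)
    P=(c-t)@Rm; P[d==0]=np.nan
    return P
def proj(n,p):
    m=camera_model(n);return cv2.projectPoints(np.array(p,float).reshape(-1,3),np.array(m['rvec'],float),np.array(m['tvec'],float),np.array(m['K'],float),None)[0].reshape(-1,2)
E
python3 - <<'E'
from h import *
for n in('scene','top'):
    im,d=grab(n); cv2.imwrite(f'pics/{n}0.png',im)
    m=camera_model(n);Rm=cv2.Rodrigues(np.array(m['rvec'],float))[0];print(n,-Rm.T@np.array(m['tvec']).ravel(),np.array(m['K']).round(1).tolist())
print(read_state())
E
```

```text
pics
scene [ 512.77835205  981.85783966 1043.36567602] [[454.3, 0.0, 326.6], [0.0, 454.3, 192.4], [0.0, 0.0, 1.0]]
top [ 479.62490587  -68.4909649  1382.08141016] [[407.4, 0.0, 317.8], [0.0, 407.4, 206.6], [0.0, 0.0, 1.0]]
{'clock': 0.1, 'joints': array([ 1.49356914e+00,  3.85495239e-01,  6.77190904e-03, -4.11160575e-04,
       -1.19398216e+00, -2.58579713e-01]), 'joint_vel': array([ 0.00169835, -0.0012634 ,  0.00247371,  0.00287222,  0.00039927,
       -0.00092261]), 'joint_efforts': array([-1.00576224e-03, -3.93318272e+01,  1.88927901e+01,  4.19798121e+00,
       -2.61946894e-03,  7.29230436e-06]), 'position': array([205.78826711, 589.61083613, 230.32877933]), 'ee_rot': array([ 9.85924158e-01, -1.67190330e-01, -1.03860480e-04,  9.67962723e-04]), 'contact_force': array([-0.48397604,  0.08196934, -0.45594468]), 'wrist_torque': array([0.03433821, 0.03639008, 0.00176182]), 'grasp_force': 0.0, 'gripper_width': 85.3835849528844}
```

View pics/scene0.png

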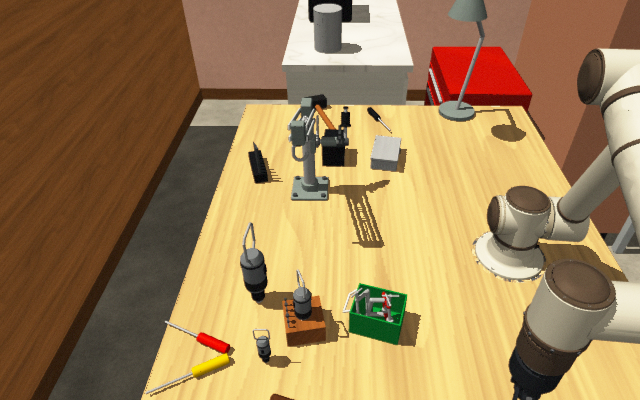

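View pics/top0.png

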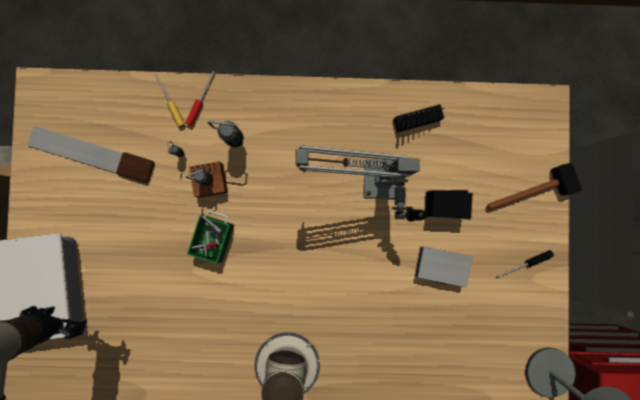

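The scene view shows three rotary tools: a large one at (255,270), one in the wooden block at (302,300), and a tiny one at (263,345). The one in the block fits the description, and I'll check its size. The basket is at (378,312), the balancer foot at (310,188) and its column and hook at about (300,150). In the top view the balancer foot is at (383,187), the hook end at (302,157), the lock collar at about (405,212), the cartons at (448,205) and the tin at (444,267).

Run:
```python
from h import *
im,d=load('scene'); im2,d2=load('top')
A=cv2.resize(im[215:365,220:420],(800,600),interpolation=cv2.INTER_CUBIC)
cv2.imwrite('pics/c_tool.png',A)
B=cv2.resize(im[85:205,280:370],(600,600*120//90)[:2],interpolation=cv2.INTER_CUBIC)[:600]
b1=cv2.resize(im[85:205,270:370],(400,480),interpolation=cv2.INTER_CUBIC)
b2=cv2.resize(im2[140:240,290:430],(400,286),interpolation=cv2.INTER_CUBIC)
C=np.zeros((480,800,3),np.uint8);C[:,:400]=b1;C[:286,400:]=b2
cv2.imwrite('pics/c_bal.png',C)
P=cloud('scene',d);Q=cloud('top',d2)
for nm,X,box in (('s',P,None),('t',Q,None)):
    for uv in ([(310,192),(302,300),(255,270),(263,345),(378,312)] if nm=='s' else [(383,195),(208,165),(200,178),(302,157),(400,190),(404,212),(448,205),(444,267)]):
        print(nm,uv,X[uv[1],uv[0]].round(1))
```

```text
s (310, 192) [ 630.4 -273.5   13.6]
s (302, 300) [608.8 296.4 140.9]
s (255, 270) [734.6 217.7 156.5]
s (263, 345) [696.3 388.4  88.4]
s (378, 312) [414.8 241.3  23.7]
t (383, 195) [ 576.2 -306.4   12.3]
t (208, 165) [650.7 266.5  87. ]
t (200, 178) [601.6 271.  156.3]
t (302, 157) [629.5 -41.5 437.4]
t (400, 190) [ 577.7 -319.9  215. ]
t (404, 212) [ 521.  -380.2    5.2]
t (448, 205) [ 544.9 -502.5   86.5]
t (444, 267) [ 344.  -503.    55.3]
```

View pics/c_tool.png

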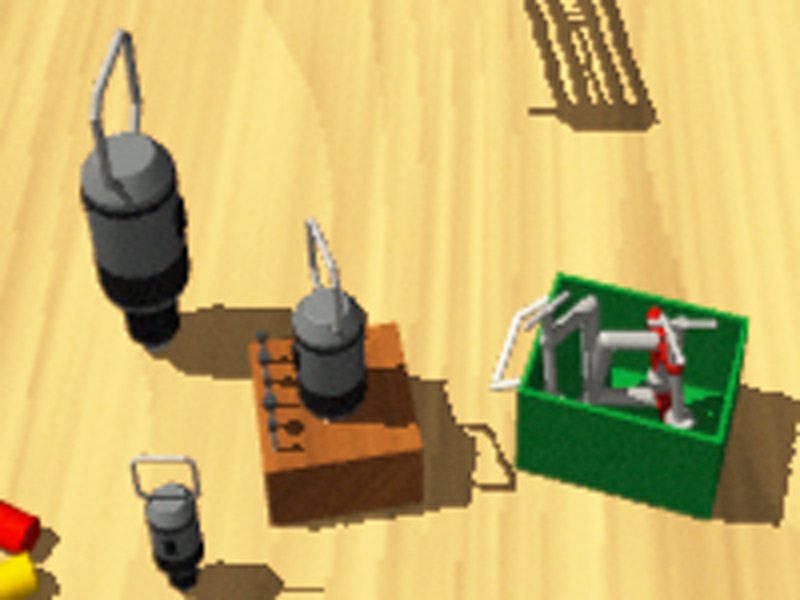

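View pics/c_bal.png

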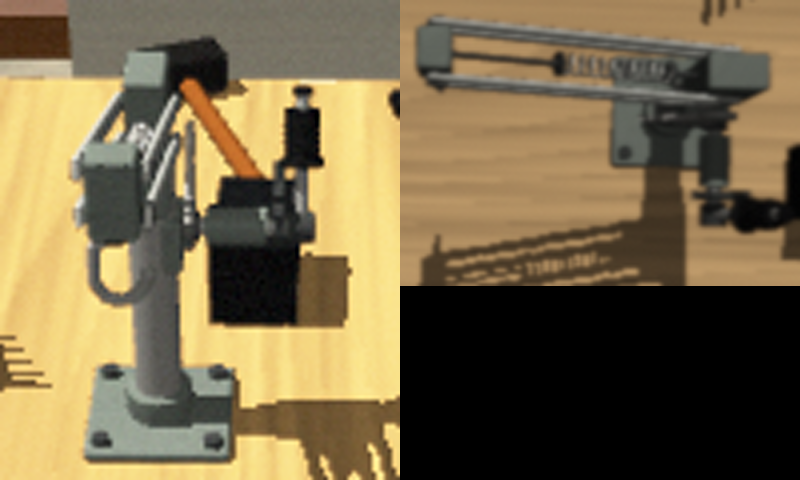

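```bash
cat > fit.py <<'E'
from h import *
from scipy.optimize import least_squares
def pts(box,src=('scene','top')):
    o=[]
    for n in src:
        im,d=load(n);X=cloud(n,d).reshape(-1,3);c=im.reshape(-1,3)
        b=np.array(box);k=np.all((X>b[:,0])&(X<b[:,1]),1);o.append(X[k])
    return o
def circ(p,r,c0):
    f=least_squares(lambda c:np.hypot(p[:,0]-c[0],p[:,1]-c[1])-r,c0,loss='soft_l1',f_scale=2);return f.x,len(p),np.abs(f.fun).mean()
if __name__=='__main__':
    s,t=pts([(520,700),(-400,-180),(60,180)])
    for p in(s,t):
        if len(p)>10: print('col',p.mean(0),len(p))
    s,t=pts([(500,720),(-400,-180),(6,25)])
    for p in (s,t):
        print('foot z',np.percentile(p[:,2],[10,50,90]).round(1),'rect',cv2.minAreaRect(p[:,:2].astype(np.float32)),len(p))
    for p in pts([(560,680),(200,340),(85,137)]):
        if len(p)>10: print('body',circ(p,22,p[:,:2].mean(0)))
    for p in pts([(560,680),(200,340),(56,65)]):
        print('stand',cv2.minAreaRect(p[:,:2].astype(np.float32)),len(p),np.median(p[:,2]))
    for p in pts([(540,680),(200,340),(158,230)]):
        q=p-p.mean(0);u,sv,vt=np.linalg.svd(q[:,:2],full_matrices=False);print('bail',p.mean(0).round(1),vt[0],sv,len(p),p[:,2].max(),p[:,:2].min(0),p[:,:2].max(0))
    for p in pts([(540,680),(-130,30),(395,480)]):
        print('head',cv2.minAreaRect(p[:,:2].astype(np.float32)) if len(p) else 0,len(p),np.percentile(p[:,2],[5,50,95]) if len(p) else 0)
    for p in pts([(540,690),(-370,0),(300,480)],('top',)):
        print('boomall',cv2.minAreaRect(p[:,:2].astype(np.float32)),len(p))
    for p in pts([(530,700),(-30-60,60),(300,400)]):
        print('hook',len(p),p.mean(0) if len(p) else 0,p.min(0) if len(p) else 0,p.max(0) if len(p) else 0)
    for p in pts([(400,560),(-450,-250),(215,330)]):
        print('lever',len(p)); print(p[::max(1,len(p)//25)].round(0).tolist())
E
python3 fit.py
```

```text
col [ 631.92757284 -289.9650714   117.94183659] 300
col [ 627.91597194 -286.89482365  122.45367397] 31
foot z [ 8.8 12.5 17.8] rect ((601.1084594726562, -287.1515197753906), (204.33177185058594, 197.19215393066406), 88.89388275146484) 651
foot z [ 7.3 12.3 16.4] rect ((608.6620483398438, -286.03076171875), (214.4016876220703, 217.38417053222656), 1.5826714038848877) 685
body (array([613.58239661, 276.65815   ]), 268, np.float64(3.891581916848519))
body (array([612.24421559, 277.99191994]), 88, np.float64(7.249723258535718))
stand ((612.4984741210938, 276.80523681640625), (99.69678497314453, 105.82752990722656), 11.851569175720215) 858 60.03713976812057
stand ((609.8858642578125, 278.0899963378906), (99.8421630859375, 101.11641693115234), 11.624678611755371) 558 61.33548664839171
bail [610.8 281.5 191.3] [-0.38815058  0.92159597] [197.44703019  13.99819365] 86 211.06549380094148 [599.62669883 251.10990131] [624.38731403 304.07233994]
bail [610.1 275.9 199.5] [-0.38426459  0.92322301] [137.04026209   9.92194752] 50 213.9932924244293 [597.45042452 251.31709485] [621.08573776 302.8121725
[... 1279 characters left out ...]
, -317.0, 226.0], [511.0, -322.0, 220.0], [552.0, -316.0, 215.0]]
lever 326
[[558.0, -320.0, 215.0], [531.0, -341.0, 252.0], [528.0, -325.0, 237.0], [525.0, -303.0, 231.0], [525.0, -338.0, 242.0], [522.0, -319.0, 236.0], [522.0, -349.0, 265.0], [519.0, -342.0, 270.0], [516.0, -331.0, 258.0], [516.0, -360.0, 286.0], [513.0, -342.0, 280.0], [514.0, -370.0, 307.0], [511.0, -344.0, 285.0], [511.0, -374.0, 304.0], [508.0, -343.0, 288.0], [508.0, -374.0, 305.0], [505.0, -341.0, 287.0], [506.0, -370.0, 308.0], [503.0, -341.0, 278.0], [503.0, -368.0, 307.0], [500.0, -344.0, 285.0], [497.0, -330.0, 254.0], [497.0, -356.0, 292.0], [495.0, -347.0, 276.0], [492.0, -340.0, 258.0], [489.0, -348.0, 248.0]]
```

Run:
```python
from fit import *
for p in pts([(560,700),(-360,-220),(40,170)]):
    if len(p)>10:
        print('col',circ(p,21,p[:,:2].mean(0)))
        for z in(40,70,100,130):
            q=p[(p[:,2]>z)&(p[:,2]<z+30)]
            if len(q)>5:print(z,len(q),q.min(0).round(),q.max(0).round(),circ(q,21,np.array([630,-290])))
for p in pts([(530,720),(-390,-190),(9,16)]):
    print('foot');
    for lo in (-340,-320,-300,-280,-260,-240): 
        q=p[(p[:,1]>lo)&(p[:,1]<lo+20)]; print(lo,q[:,0].min().round(1),q[:,0].max().round(1))
    for lo in (560,580,600,640,660,680): 
        q=p[(p[:,0]>lo)&(p[:,0]<lo+20)]; print(lo,q[:,1].min().round(1) if len(q) else 0,q[:,1].max().round(1) if len(q) else 0)
# boom edges top
p=pts([(540,690),(-370,0),(300,480)],('top',))[0]
for lo in range(-340,-20,20):
    q=p[(p[:,1]>lo)&(p[:,1]<lo+20)]; print('boom',lo,q[:,0].min().round(1),q[:,0].max().round(1),q[:,2].max().round(0))
p=pts([(470,540),(-450,-300),(296,330)])
for q in p: print('cap',len(q),q.mean(0),q.min(0),q.max(0), cv2.minAreaRect(q[:,:2].astype(np.float32)))
p=pts([(596,670),(-60,20),(300,362)],('scene',))[0]
print('hook',len(p));print(p.round(0).astype(int).tolist())
```

```text
col (array([ 634.33763137, -305.91682494]), 359, np.float64(2.268152876492957))
40 101 [ 606. -320.   40.] [ 661. -270.   70.] (array([ 634.35933373, -305.07295789]), 101, np.float64(3.213016201338003))
70 78 [ 615. -303.   70.] [ 655. -280.  100.] (array([ 634.29636018, -306.02440416]), 78, np.float64(1.755740120854602))
100 81 [ 614. -302.  100.] [ 653. -279.  130.] (array([ 634.16513484, -306.61097487]), 81, np.float64(1.8275594339742145))
130 78 [ 613. -311.  130.] [ 654. -280.  160.] (array([ 634.52717505, -305.7774667 ]), 78, np.float64(2.13152297189196))
col (array([ 630.22053244, -304.81941366]), 56, np.float64(2.4721805120997575))
40 29 [ 604. -320.   40.] [ 657. -277.   69.] (array([ 627.28977661, -302.78820603]), 29, np.float64(3.4021234743704802))
70 8 [ 621. -290.   74.] [ 646. -284.   99.] (array([ 631.99482331, -304.90039985]), 8, np.float64(0.3347598953191073))
100 6 [ 618. -289.  105.] [ 626. -285.  125.] (array([ 631.54022439, -305.5316335 ]), 6, np.float64(0.46578784863519235))
130 12 [ 616. -292.  132.] [ 649. -285.  159.] (array([ 632.20899724, -305.02774997]), 1
[... 2268 characters left out ...]
8], [620, -37, 331], [618, -39, 330], [615, -44, 326], [648, -42, 324], [645, -36, 329], [642, -37, 328], [641, -44, 323], [637, -39, 326], [635, -46, 322], [632, -47, 321], [630, -46, 322], [627, -45, 322], [624, -42, 324], [621, -42, 325], [617, -35, 329], [649, -41, 322], [646, -39, 323], [643, -42, 321], [640, -41, 321], [638, -41, 321], [635, -40, 322], [632, -42, 321], [629, -40, 322], [626, -39, 323], [623, -38, 324], [621, -38, 324], [618, -42, 321], [646, -41, 318], [643, -38, 320], [640, -36, 321], [637, -39, 320], [635, -43, 317], [632, -39, 319], [629, -42, 318], [626, -40, 319], [624, -41, 318], [621, -44, 316], [638, -40, 315], [635, -36, 318], [633, -43, 313], [630, -44, 312]]
```

Run:
```python
from fit import *
a=np.array([0,-np.sin(.4),np.cos(.4)]);n=np.array([0,np.cos(.4),np.sin(.4)])
for p in pts([(485,530),(-400,-300),(240,300)]):
    def f(c,p=p):
        r=p-np.array([c[0],c[1],197]); return np.hypot(r[:,0],r@n)-15
    r=p-np.array([507,-319,197]);s=r@a;q=p[(s>64)&(s<98)&(np.hypot(r[:,0],r@n)<25)]
    o=least_squares(lambda c:f(c,q),[507,-319],loss='soft_l1',f_scale=2);print(len(q),o.x,np.abs(o.fun).mean())
    r=p-np.array([507,-319,197])
    print('hist s',np.histogram((p-np.array([507,o.x[1],197]))@a,bins=np.arange(40,120,4))[0])
p=pts([(485,530),(-430,-300),(290,330)])
for q in p: s=(q-np.array([507,-319,197]))@a; print('cap s max',np.sort(s)[-5:], )
# tool fits
for p in pts([(570,660),(230,330),(88,136)]):
    print('body',circ(p,22,np.array([613,277])),p.min(0),p.max(0))
# neighbours near stand in tool approach path
for n,b in (('basket',[(380,560),(180,340),(10,160)]),('big',[(680,800),(150,300),(10,300)]),('small',[(650,760),(330,440),(10,200)])):
    for p in pts(b): 
        if len(p):print(n,p.min(0).round(),p.max(0).round())
```

```text
89 [ 509.46017666 -322.35153875] 1.8627339912596799
hist s [ 0  4  6 11 13 12 14 11  9  8 11 14 11  9 10 11  3  1  0]
96 [ 506.91682473 -321.72514816] 0.9457824453863192
hist s [ 1  1  1 12 25 25  8 10 10 12 11  8 11 16 22 41  2  1  0]
cap s max [117.90820094 117.96404313 118.34309409 118.37033674 118.42608229]
cap s max [121.61374682 121.73794982 122.00310142 122.14978241 122.46122798]
body (array([613.1103128 , 276.51602655]), 228, np.float64(2.4270446989360113)) [590.52684397 255.14003119  88.27086133] [659.68745277 322.33537551 135.94542894]
body (array([611.11418753, 278.28207512]), 74, np.float64(5.3072355233256845)) [587.06976503 255.31898809  88.12530682] [656.5810218  322.40573104 134.36218628]
basket [380. 194.  10.] [560. 324. 130.]
basket [380. 194.  10.] [560. 320. 129.]
big [713. 155.  10.] [779. 231. 276.]
big [706. 153.  13.] [772. 234. 279.]
small [650. 336.  10.] [720. 395. 138.]
small [653. 345.  10.] [717. 420. 141.]
```

```bash
cat > plan.py <<'E'
from h import *
def rot(y,z):
    z=np.array(z,float);z/=np.linalg.norm(z);y=np.array(y,float);y-=z*(y@z);y/=np.linalg.norm(y)
    return R.from_matrix(np.stack([np.cross(y,z),y,z],1))
def lock(th): return rot([-1,0,0],[0,np.sin(th),-np.cos(th)])   # th=+.4 locked, -.4 free
PIV=np.array([508,-321,197.])
def lockpos(th,s): return PIV+s*np.array([0,-np.sin(th),np.cos(th)])
def rows(wps,cmd=None):
    s=read_state();p0,R0=(s['position'],R.from_quat(s['ee_rot'])) if cmd is None else cmd
    print('t',s['clock'],'pos',s['position'].round(1),'F',s['contact_force'].round(2),'w',s['gripper_width'].round(1),'g',s['grasp_force'],'j',s['joints'].round(2))
    for p,Rt in wps:
        d=R0.inv().apply(np.array(p)-p0)/1000; w=(R0.inv()*Rt).as_rotvec() if Rt is not None else np.zeros(3)
        print([float(x) for x in d.round(4)]+[float(x) for x in w.round(3)], 'mm',round(1000*np.linalg.norm(d)),'deg',round(57.3*np.linalg.norm(w)))
E
python3 - <<'E'
from plan import *
L=lock(.4)
rows([([206,590,420],None),([400,300,440],None),([440,-100,440],L),(lockpos(.4,150),L)])
E
```

```text
Traceback (most recent call last):
  File "plan.py", line 10, in rows
    print('t',s['clock'],'pos',s['position'].round(1),'F',s['contact_force'].round(2),'w',s['gripper_width'].round(1),'g',s['grasp_force'],'j',s['joints'].round(2))
                                                                                          ^^^^^^^^^^^^^^^^^^^^^^^^
AttributeError: 'float' object has no attribute 'round'
```

```bash
sed -i "s/s\['gripper_width'\].round(1)/round(s['gripper_width'],1)/" plan.py
python3 - <<'E'
from plan import *
L=lock(.4)
rows([([206,590,420],None),([400,300,440],None),([440,-100,440],L),(lockpos(.4,150),L)])
E
```

```text
t 0.1 pos [205.8 589.6 230.3] F [-0.48  0.08 -0.46] w 85.4 g 0.0 j [ 1.49  0.39  0.01 -0.   -1.19 -0.26]
[0.0001, -0.0001, -0.1897, 0.0, 0.0, 0.0] mm 190 deg 0
[0.2789, 0.2098, -0.2092, 0.0, 0.0, 0.0] mm 407 deg 0
[0.4485, 0.5743, -0.2085, 0.248, -0.349, 1.217] mm 758 deg 74
[0.6048, 0.8154, -0.1032, 0.248, -0.349, 1.217] mm 1020 deg 74
```

```bash
python3 -m handwheel '[[0,0,-0.06,0,0,0,0.4],[0,0,-0.12,0,0,0,0.4],[0,0,-0.19,0,0,0,0.4],[0.28,0.21,-0.21,0,0,0,0.4],[0.28,0.21,-0.21,0,0,0,0.4],[0.28,0.21,-0.21,0,0,0,0.4],[0.28,0.21,-0.21,0,0,0,0.4],[0.28,0.21,-0.21,0,0,0,0.4],[0.28,0.21,-0.21,0,0,0,0.4],[0.28,0.21,-0.21,0,0,0,0.4]]'
python3 - <<'E'
from plan import *
L=lock(.4)
rows([([440,-100,440],L),([450,-250,400],L),(lockpos(.4,150),L)])
E
```

```text
clock: 1.35
position: [402.0, 297.5, 441.6]
ee_rot: [0.986, -0.169, 0.0, -0.0]
contact_force: [-0.5, 1.3, -0.6]
gripper_width: 59.9
grasp_force: 0.0
t 1.35 pos [402.  297.5 441.6] F [-0.53  1.35 -0.59] w 59.9 g 0.0 j [ 0.96  0.09  0.13  0.   -1.61  0.27]
[0.1683, 0.3621, 0.0015, 0.246, -0.348, 1.214] mm 399 deg 74
[0.2277, 0.5002, 0.0414, 0.246, -0.348, 1.214] mm 551 deg 74
[0.3255, 0.6029, 0.1062, 0.246, -0.348, 1.214] mm 693 deg 74
```

```bash
python3 -m handwheel '[[0.168,0.362,0.0015,0.246,-0.348,1.214,0.4],[0.168,0.362,0.0015,0.246,-0.348,1.214,0.4],[0.168,0.362,0.0015,0.246,-0.348,1.214,0.4],[0.168,0.362,0.0015,0.246,-0.348,1.214,0.4],[0.168,0.362,0.0015,0.246,-0.348,1.214,0.4],[0.168,0.362,0.0015,0.246,-0.348,1.214,0.4],[0.168,0.362,0.0015,0.246,-0.348,1.214,0.4],[0.228,0.5,0.04,0.246,-0.348,1.214,0.4],[0.228,0.5,0.04,0.246,-0.348,1.214,0.4],[0.228,0.5,0.04,0.246,-0.348,1.214,0.4]]'
python3 - <<'E'
from plan import *
L=lock(.4)
rows([(lockpos(.4,150),L)])
E
```

```text
clock: 2.6
position: [451.9, -249.4, 398.7]
ee_rot: [0.693, -0.692, -0.143, -0.14]
contact_force: [0.2, 0.1, -0.2]
gripper_width: 59.5
grasp_force: 0.0
t 2.6 pos [ 451.9 -249.4  398.7] F [ 0.24  0.11 -0.17] w 59.5 g 0.0 j [-0.42  0.25  0.3  -0.37 -1.79  0.37]
[0.1445, -0.0561, 0.0073, 0.005, 0.002, 0.0] mm 155 deg 0
```

```bash
python3 -m handwheel '[[0.1445,-0.056,0.0075,0.005,0.002,0,0.4],[0.1445,-0.056,0.0075,0.005,0.002,0,0.4],[0.1445,-0.056,0.0075,0.005,0.002,0,0.4],[0.1445,-0.056,0.0075,0.005,0.002,0,0.4],[0.1445,-0.056,0.0075,0.005,0.002,0,0.4]]'
python3 - <<'E'
from plan import *
L=lock(.4)
rows([(lockpos(.4,s),L) for s in(150,64)])
ims=[]
for n,p,k in(('scene',[508,-350,290],(60,45)),('top',[508,-350,290],(60,45))):
    im,d=grab(n);u,v=proj(n,p)[0].astype(int);print(n,u,v);
    q=proj(n,[lockpos(.4,s) for s in(0,52,100,118,150)]).round(1);print(q.tolist())
    u0=max(0,u-40);v0=max(0,v-45);c=cv2.resize(im[v0:v0+90,u0:u0+80],(400,450),interpolation=cv2.INTER_CUBIC)
    for x in q: cv2.circle(c,tuple(((x-[u0,v0]+.5)*5).astype(int).tolist()),2,(0,0,255),-1)
    ims.append(c)
cv2.imwrite('pics/lock1.png',np.hstack(ims))
E
```

```text
clock: 3.22
position: [508.5, -376.8, 338.2]
ee_rot: [0.694, -0.692, -0.139, -0.141]
contact_force: [0.1, 0.3, -0.3]
gripper_width: 60.0
grasp_force: 0.0
t 3.225 pos [ 508.5 -376.8  338.2] F [ 0.11  0.32 -0.33] w 60.0 g 0.0 j [-0.56  0.49  0.52 -0.35 -1.79  0.52]
[0.0036, 0.0005, 0.0018, -0.003, -0.002, 0.004] mm 4 deg 0
[0.0034, 0.0007, 0.0878, -0.003, -0.002, 0.004] mm 88 deg 0
scene 345 113
[[344.9, 141.8], [345.1, 126.5], [345.3, 112.1], [345.4, 106.6], [345.5, 96.8]]
top 416 214
[[398.6, 214.3], [409.4, 214.2], [420.3, 214.1], [424.5, 214.1], [432.5, 214.0]]
```

View pics/lock1.png

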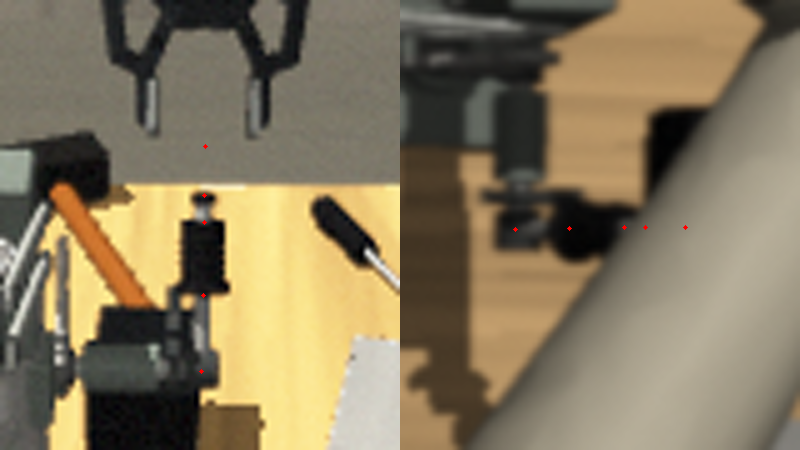

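The gripper stands in line above the lever. In the left crop the cap is at (203,196), the collar spans rows 222–295, and the model points (red) lie on it. I'll go down along the lever and close.

```bash
python3 -m handwheel '[[0.0035,0.0005,0.02,0,0,0,0.4],[0.0035,0.0005,0.04,0,0,0,0.4],[0.0035,0.0005,0.06,0,0,0,0.4],[0.0035,0.0005,0.075,0,0,0,0.4],[0.0035,0.0005,0.086,0,0,0,0.4],[0.0035,0.0005,0.086,0,0,0,0.4],[0.0035,0.0005,0.086,0,0,0,-0.1],[0.0035,0.0005,0.086,0,0,0,-0.6],[0.0035,0.0005,0.086,0,0,0,-1],[0.0035,0.0005,0.086,0,0,0,-1]]';python3 - <<'E'
from plan import *
print(read_state())
E
```

```text
clock: 4.58
position: [507.6, -348.1, 258.4]
ee_rot: [0.694, -0.692, -0.138, -0.141]
contact_force: [-1.5, -1.0, 5.1]
gripper_width: 28.1
grasp_force: 59.3
{'clock': 4.575, 'joints': array([-0.51979262,  0.48594044,  0.3094532 , -0.34419848, -1.5947054 ,
        0.54911102]), 'joint_vel': array([ 0.00168315, -0.00035189, -0.00050996,  0.00170654,  0.00101609,
       -0.00118125]), 'joint_efforts': array([ 1.28114048e+00, -4.19874287e+01,  1.83930373e+01,  2.61116020e+00,
        2.55753994e-01, -3.35932535e-03]), 'position': array([ 507.56346349, -348.07972611,  258.40558411]), 'ee_rot': array([ 0.69416042, -0.69229481, -0.13786746, -0.14093178]), 'contact_force': array([-1.54445969, -1.02844575,  5.11056376]), 'wrist_torque': array([-0.68311174,  0.59324602,  0.29888262]), 'grasp_force': 59.34535324573517, 'gripper_width': 28.08012396809951}
```

```bash
cat > swing.py <<'E'
from plan import *
s=read_state();p=s['position'];R0=R.from_quat(s['ee_rot']);zc=R0.apply([0,0,1]);S=67.1
piv=p+zc*S; print('piv',piv,'z',zc)
w=[(p-zc*6,R0),(p-zc*10.5,R0)]
for q in(.1,.22,.34,.46,.58,.70,.80,.82):
    D=R.from_rotvec([-q,0,0]); w.append((piv+D.apply(-zc*(S+10.5)),D*R0))
rows(w)
E
python3 swing.py
```

```text
piv [ 507.81363998 -322.14232921  196.52183137] z [ 0.00372841  0.38654839 -0.92226159]
t 4.575 pos [ 507.6 -348.1  258.4] F [-1.54 -1.03  5.11] w 28.1 g 59.34535324573517 j [-0.52  0.49  0.31 -0.34 -1.59  0.55]
[-0.0, -0.0, -0.006, 0.0, 0.0, 0.0] mm 6 deg 0
[-0.0, 0.0, -0.0105, 0.0, 0.0, 0.0] mm 11 deg 0
[-0.0077, -0.0, -0.0101, -0.0, 0.1, -0.0] mm 13 deg 6
[-0.0169, -0.0001, -0.0086, -0.001, 0.22, -0.001] mm 19 deg 13
[-0.0259, -0.0001, -0.0061, -0.001, 0.34, -0.001] mm 27 deg 19
[-0.0345, -0.0001, -0.0024, -0.002, 0.46, -0.002] mm 35 deg 26
[-0.0425, -0.0001, 0.0022, -0.002, 0.58, -0.002] mm 43 deg 33
[-0.05, -0.0001, 0.0077, -0.002, 0.7, -0.003] mm 51 deg 40
[-0.0557, -0.0001, 0.013, -0.003, 0.8, -0.003] mm 57 deg 46
[-0.0567, -0.0001, 0.0142, -0.003, 0.82, -0.003] mm 58 deg 47
```

```bash
python3 -m handwheel '[[0,0,-0.006,0,0,0,-1],[0,0,-0.0105,0,0,0,-1],[0,0,-0.0105,0,0,0,-1]]'; python3 -c "
import sys
sys.argv=['']
exec(open('swing.py').read().replace('S=67.1','S=77.1').replace('S+10.5','S').replace('w=[(p-zc*6,R0),(p-zc*10.5,R0)]','w=[]'))"
```

```text
clock: 4.95
position: [507.6, -351.1, 265.9]
ee_rot: [0.694, -0.692, -0.14, -0.141]
contact_force: [-0.7, 2.5, -6.2]
gripper_width: 27.7
grasp_force: 59.5
piv [ 507.73926646 -321.11462214  194.8866856 ] z [ 0.00165715  0.38942714 -0.92105578]
t 4.95 pos [ 507.6 -351.1  265.9] F [-0.7   2.45 -6.16] w 27.7 g 59.46489930152893 j [-0.52  0.49  0.33 -0.35 -1.62  0.55]
[-0.0077, -0.0, 0.0004, -0.0, 0.1, -0.0] mm 8 deg 6
[-0.0168, -0.0, 0.0019, -0.001, 0.22, -0.0] mm 17 deg 13
[-0.0257, -0.0001, 0.0044, -0.001, 0.34, -0.001] mm 26 deg 19
[-0.0342, -0.0001, 0.008, -0.001, 0.46, -0.001] mm 35 deg 26
[-0.0423, -0.0001, 0.0126, -0.001, 0.58, -0.001] mm 44 deg 33
[-0.0497, -0.0001, 0.0181, -0.002, 0.7, -0.001] mm 53 deg 40
[-0.0553, -0.0001, 0.0234, -0.002, 0.8, -0.001] mm 60 deg 46
[-0.0564, -0.0001, 0.0245, -0.002, 0.82, -0.001] mm 61 deg 47
```

```bash
python3 -m handwheel '[[0,0,-0.0015,0,0,0,-1],[-0.008,0,-0.001,0,0.1,0,-1],[-0.0173,0,0.0004,0,0.22,0,-1],[-0.0262,0,0.003,0,0.34,0,-1],[-0.035,0,0.0066,0,0.46,0,-1],[-0.0431,0,0.0113,0,0.58,0,-1],[-0.0507,0,0.017,0,0.7,0,-1],[-0.0564,0,0.0224,-0.001,0.8,0,-1],[-0.0575,0,0.0235,-0.001,0.82,0,-1],[-0.0575,0,0.0235,-0.001,0.82,0,-1]]'; python3 -c "
from plan import *
rows([])
s=read_state();z=R.from_quat(s['ee_rot']).apply([0,0,1]);print(z,np.arctan2(-z[1],-z[2]), s['position']+77*z)"
```

```text
clock: 6.2
position: [507.4, -291.4, 267.7]
ee_rot: [0.691, -0.691, 0.15, 0.148]
contact_force: [2.9, -18.5, -9.8]
gripper_width: 28.0
grasp_force: 61.0
t 6.2 pos [ 507.4 -291.4  267.7] F [  2.88 -18.51  -9.79] w 28.0 g 61.04786396026611 j [-0.06  0.22 -0.38  0.51 -1.01 -0.22]
[ 0.00317619 -0.41136604 -0.91146469] 0.4239545579879377 [ 507.68547749 -323.10106553  197.54954179]
```

```bash
python3 -m handwheel '[[0.0012,0,0,0,-0.015,0,-1],[0.0012,0,0.005,0,-0.015,0,-1],[0.0012,0,0.010,0,-0.015,0,-1],[0.0012,0,0.010,0,-0.015,0,-1]]'; python3 -c "
from plan import *
rows([])
s=read_state();z=R.from_quat(s['ee_rot']).apply([0,0,1]);d=s['position']-[508,-321.5,197];print(z,np.arctan2(-z[1],-z[2]),np.arctan2(d[1],d[2]),np.hypot(d[1],d[2]))"
```

```text
clock: 6.7
position: [507.6, -295.5, 259.7]
ee_rot: [-0.692, 0.693, -0.144, -0.142]
contact_force: [-0.7, -5.0, -4.7]
gripper_width: 27.8
grasp_force: 62.1
t 6.7 pos [ 507.6 -295.5  259.7] F [-0.72 -5.03 -4.73] w 27.8 g 62.131125926971436 j [-0.07  0.23 -0.38  0.49 -0.99 -0.21]
[ 0.00376298 -0.39636635 -0.91808472] 0.40755867967414405 0.39341420486834866 67.84293539449277
```

```bash
python3 -m handwheel '[[0,0,0,0,0,0,-0.3],[0,0,0,0,0,0,0.1],[0,0,0,0,0,0,0.4],[0,0,0,0,0,0,0.4],[0,0,-0.025,0,0,0,0.4],[0,0,-0.05,0,0,0,0.4],[0,0,-0.075,0,0,0,0.4],[0,0,-0.1,0,0,0,0.4]]'
python3 - <<'E'
from plan import *
rows([])
im,d=grab('scene');q=proj('scene',[lockpos(-.4,s) for s in(0,52,60,100,118)]);print(q.round(1).tolist())
u,v=q[2].astype(int);u0=u-40;v0=v-50;c=cv2.resize(im[v0:v0+75,u0:u0+100],(800,600),interpolation=cv2.INTER_CUBIC)
for x in q: cv2.circle(c,tuple(((x-[u0,v0]+.5)*8).astype(int).tolist()),2,(0,0,255),-1)
cv2.imwrite('pics/lock2.png',c)
E
```

```text
clock: 7.7
position: [507.5, -254.6, 351.9]
ee_rot: [0.693, -0.692, 0.144, 0.141]
contact_force: [1.3, 1.0, 0.1]
gripper_width: 59.8
grasp_force: 0.0
t 7.7 pos [ 507.5 -254.6  351.9] F [1.28 1.   0.06] w 59.8 g 0.0 j [ 0.02  0.15 -0.22  0.43 -1.23 -0.17]
[[344.9, 141.8], [345.1, 132.9], [345.1, 131.5], [345.2, 124.2], [345.3, 120.8]]
```

View pics/lock2.png

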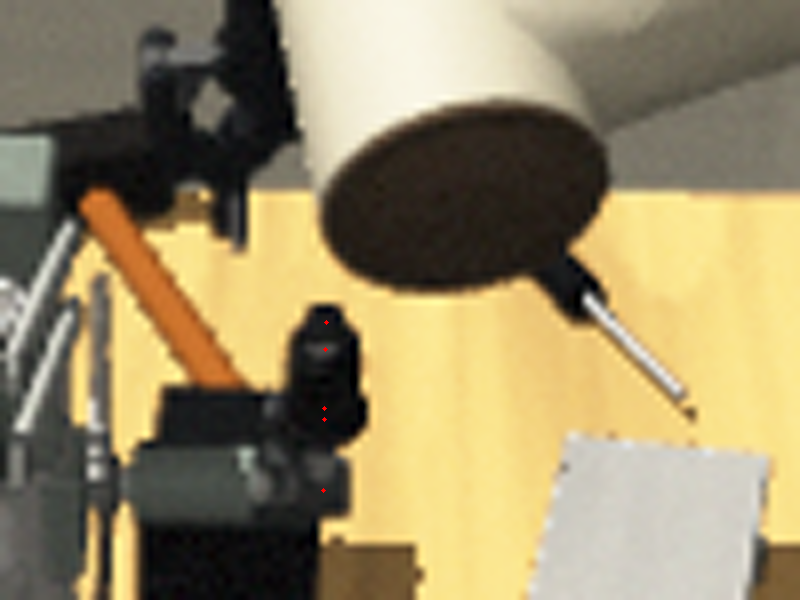

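The lever now leans towards the camera (cap at crop (325,320), collar below it). I'll use depth to check the lever angle and that the collar is home.

Run:
```python
from fit import *
im,d=grab('top')
pv=np.array([508,-321.5,197])
for n,p in zip(('s','t'),pts([(480,540),(-330,-250),(225,320)])):
    p=p[np.abs(p[:,0]-508)<22]
    if len(p)<20: print(n,len(p));continue
    def f(x):
        n_=np.array([0,np.cos(x[0]),-np.sin(x[0])]);r=p-pv;s=r@np.array([0,np.sin(x[0]),np.cos(x[0])]);k=(s>66)&(s<98);return np.where(k,np.hypot(r[:,0]-x[1],r@n_)-15,0)
    o=least_squares(f,[.4,0],loss='soft_l1',f_scale=2);th=o.x[0];r=p-pv;s=r@np.array([0,np.sin(th),np.cos(th)])
    rad=np.hypot(r[:,0],r@np.array([0,np.cos(th),-np.sin(th)]))
    print(n,len(p),o.x,'s hist r>9',np.histogram(s[rad>10],bins=np.arange(44,126,4))[0],'rim r>16.5',np.sort(s[rad>17])[::4].round())
    k=rad<12; print('axis pts s',np.sort(s[k])[::4].round())
u=proj('top',[lockpos(-.4,s) for s in (0,60,100,118)]);print(u.round(1).tolist())
```

```text
s 171 [0.38271944 1.20628722] s hist r>9 [ 0  5 11 20  7 10  5  5  7  5 10  2  9 16 11  0  0  0  0  0] rim r>16.5 [36. 38. 50. 53. 56. 57. 60. 65. 95.]
axis pts s [ 58.  97.  99. 100. 101. 103. 107. 112. 114. 116. 117. 119.]
t 186 [ 0.38996916 -0.51558058] s hist r>9 [ 0  2  8 19 15  4  3  1  5  3  3  5  4 18 26  1  0  0  0  0] rim r>16.5 [32. 35. 36. 37. 39. 41. 55. 56. 57. 58. 61. 61. 63.]
axis pts s [ 96.  98.  99.  99. 101. 101. 102. 113. 117. 118. 119. 119. 119. 120.
 121. 122.]Traceback (most recent call last):
  File "<stdin>", line 13, in <module>
NameError: name 'lockpos' is not defined
```

The lock is done: the fit gives a lean of about 0.39, with the rim at 52–60 mm and the collar top at 100 mm, so the collar is home. Next is the tool.

```bash
cat >> plan.py <<'E'
def Gr(yaw,t):  # tool yaw, tilt; approach from tool -x
    c,s=np.cos(yaw),np.sin(yaw); return rot([-s,c,0],[np.sin(t)*c,np.sin(t)*s,-np.cos(t)])
T=np.array([612.,277,105]);YAW=np.arctan2(.386,.922);TL=np.radians(45)
def tpos(back,yaw=YAW,c=T,t=TL): return np.array(c)+(19-back)*Gr(yaw,t).apply([0,0,1])
E
python3 - <<'E'
from plan import *
G=Gr(YAW,TL)
rows([([450,-200,420],None),([430,50,420],G),(tpos(170)+[0,0,40],G),(tpos(110),G)])
E
```

```text
t 7.8 pos [ 508.9 -254.6  354.2] F [ 0.63 -0.79  0.55] w 59.9 g 0.0 j [ 0.02  0.15 -0.22  0.44 -1.22 -0.17]
[-0.0239, 0.058, -0.0827, 0.0, 0.0, 0.0] mm 104 deg 0
[-0.2534, 0.0772, -0.182, 0.224, -1.04, 1.222] mm 321 deg 93
[-0.4907, -0.0053, -0.1004, 0.224, -1.04, 1.222] mm 501 deg 93
[-0.5385, -0.0437, -0.0309, 0.224, -1.04, 1.222] mm 541 deg 93
```

```bash
python3 -m handwheel '[[-0.024,0.058,-0.083,0,0,0,1],[-0.024,0.058,-0.083,0,0,0,1],[-0.253,0.077,-0.182,0.224,-1.04,1.222,1],[-0.253,0.077,-0.182,0.224,-1.04,1.222,1],[-0.253,0.077,-0.182,0.224,-1.04,1.222,1],[-0.253,0.077,-0.182,0.224,-1.04,1.222,1],[-0.253,0.077,-0.182,0.224,-1.04,1.222,1],[-0.253,0.077,-0.182,0.224,-1.04,1.222,1],[-0.253,0.077,-0.182,0.224,-1.04,1.222,1],[-0.253,0.077,-0.182,0.224,-1.04,1.222,1]]'
python3 - <<'E'
from plan import *
G=Gr(YAW,TL)
rows([(tpos(170)+[0,0,40],G),(tpos(110),G)])
E
```

```text
clock: 9.05
position: [429.6, 48.9, 417.6]
ee_rot: [-0.225, 0.911, 0.061, 0.341]
contact_force: [-0.0, -0.4, 0.8]
gripper_width: 85.3
grasp_force: 0.0
t 9.05 pos [429.6  48.9 417.6] F [-0.01 -0.42  0.78] w 85.3 g 0.0 j [ 0.55 -0.4  -0.54  0.13 -0.74 -1.71]
[-0.0173, 0.1358, 0.2252, 0.018, -0.078, 0.081] mm 264 deg 7
[0.004, 0.1362, 0.3155, 0.018, -0.078, 0.081] mm 344 deg 7
```

```bash
python3 -m handwheel '[[-0.017,0.136,0.2252,0.018,-0.078,0.081,1],[-0.017,0.136,0.2252,0.018,-0.078,0.081,1],[-0.017,0.136,0.2252,0.018,-0.078,0.081,1],[-0.017,0.136,0.2252,0.018,-0.078,0.081,1],[-0.017,0.136,0.2252,0.018,-0.078,0.081,1],[0.004,0.136,0.3155,0.018,-0.078,0.081,1],[0.004,0.136,0.3155,0.018,-0.078,0.081,1],[0.004,0.136,0.3155,0.018,-0.078,0.081,1]]'
python3 - <<'E'
from plan import *
G=Gr(YAW,TL)
rows([(tpos(b),G) for b in(110,0)])
ims=[]
for n in('scene','top'):
    im,d=grab(n);q=proj(n,[tpos(110),T,T+[0,0,105]]);print(q.round(1).tolist())
    u,v=q[1].astype(int);u0=u-40;v0=max(0,v-50);c=cv2.resize(im[v0:v0+100,u0:u0+80],(400,500),interpolation=cv2.INTER_CUBIC)
    for x in q: cv2.circle(c,tuple(((x-[u0,v0]+.5)*5).astype(int).tolist()),2,(0,0,255),-1)
    ims.append(c)
cv2.imwrite('pics/pre.png',np.hstack(ims))
E
```

```text
clock: 10.05
position: [530.6, 263.7, 277.7]
ee_rot: [-0.182, 0.923, 0.051, 0.335]
contact_force: [0.7, -0.2, -0.6]
gripper_width: 85.4
grasp_force: 0.0
t 10.05 pos [530.6 263.7 277.7] F [ 0.72 -0.15 -0.58] w 85.4 g 0.0 j [ 0.59  0.02 -0.84  1.37 -0.16 -3.09]
[0.0569, -0.0159, 0.0941, -0.031, -0.095, 0.006] mm 111 deg 6
[0.0465, -0.0125, 0.2036, -0.031, -0.095, 0.006] mm 209 deg 6
[[325.6, 278.6], [302.0, 302.6], [299.9, 275.1]]
[[204.5, 194.1], [202.7, 176.4], [192.9, 172.3]]
```

View pics/pre.png

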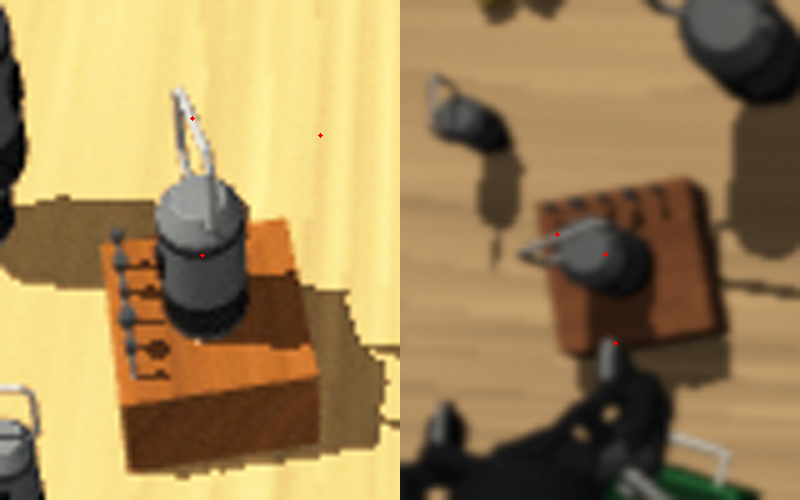

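The pregrasp ran into the j5 limit (−0.16), because the tool axis lines up with the forearm. The view shows the block and tool still untouched: tool body at crop (202,255), and both fingertips short of the block. I'll fit a small kinematic model to choose the tilt and waypoints.

```bash
cat > kin.py <<'E'
from plan import *
from scipy.optimize import least_squares
Rx=lambda a:R.from_rotvec([a,0,0]);Ry=lambda a:R.from_rotvec([0,a,0]);Rz=lambda a:R.from_rotvec([0,0,a])
# pitch of forearm below horizontal = j2-j3
def fk(j,k):
    a1,d1,a2,a3,d4,L=k
    B=Rz(j[0]); p=np.array([a1,0,d1])+Ry(j[1]).apply([0,0,a2])
    F=Ry(j[1]-j[2]); p=p+F.apply([d4,0,a3])
    W=F*Rx(-j[3])*Ry(-j[4])   # tool dir = W x
    T=W*Rx(-j[5])
    Rt=B*T*R.from_matrix(np.array([[0,0,1],[0,-1,0],[1,0,0]]).T.T)
    return B.apply(p+W.apply([L,0,0])),Rt
S=[([1.49356914,.385495,.006772,-.000411,-1.193982,-.2585797],[205.79,589.61,230.33],[.985924,-.16719,-.0001,.000968]),
([-.51979262,.48594,.3094532,-.344198,-1.5947054,.54911],[507.56,-348.08,258.41],[.69416,-.692295,-.137867,-.140932])]
def load():
    def f(k): return np.concatenate([fk(j,k)[0]-p for j,p,_ in S])
    s=read_state();S.append((s['joints'],s['position'],s['ee_rot']))
    for j,p in (([.96,.09,.13,0,-1.61,.27],[402,297.5,441.6]),([-.42,.25,.3,-.37,-1.79,.37],[451.9,-249.4,398.7]),([-.07,.23,-.38,.49,-.99,-.21],[507.6,-295.5,259.7]),([.55,-.4,-.54,.13,-.74,-1.71],[429.6,48.9,417.6])): S.append((j,p,None))
    o=least_squares(f,[0,350,400,0,400,250],loss='soft_l1',f_scale=3);return o.x,o.fun
LO=np.array([-3.14,-1.21,-1.07,-3.16,-2.99,-.16]);HI=np.array([3.14,2.06,1.41,2.05,-.16,3.1])
def ik(p,Rt,k,j0s):
    best=[]
    for j0 in j0s:
        f=lambda j:np.concatenate([(fk(j,k)[0]-p)/10,(fk(j,k)[1].inv()*Rt).as_rotvec()*10])
        o=least_squares(f,np.clip(j0,LO+.01,HI-.01),bounds=(LO,HI));best.append((o.cost,o.x))
    return best
if __name__=='__main__':
    k,r=load();print(k.round(1),r.round(1))
    for j,p,q in S:
        if q is not None: print((fk(j,k)[1].inv()*R.from_quat(q)).as_rotvec().round(2))
E
python3 kin.py
```

```text
[166.3 128.1 536.5  81.9 208.1 368.7] [-160.3   -0.4   25.3   45.9  174.7   48.1   -0.2   25.2   -1.9 -161.4
   46.1  -57.8    2.5  189.     2.3   -2.9  114.7   -0.2  -63.1  138.
  -25.4]
[-0.    0.    1.57]
[0.   0.   1.57]
[0.   0.   1.57]
```

```bash
sed -i "s/a1,d1,a2,a3,d4,L=k/a1,d1,a2,a3,d4,L,e,wy,wz=k/; s/p=np.array(\[a1,0,d1\])/p=np.array([a1,e,d1])/; s/W.apply(\[L,0,0\])/W.apply([L,wy,wz])/; s/\[0,350,400,0,400,250\]/[0,350,400,0,400,250,-150,0,0]/; s/    return B.apply/    Rt=Rt*Rz(np.pi\/2)\n    return B.apply/" kin.py; python3 kin.py
```

```text
[ 1.300e+00  1.633e+02  5.640e+02 -4.000e-01  4.199e+02  2.990e+02
 -1.400e+00 -1.582e+02  1.800e+00] [-0.1  0.9  0.9  0.8  0.1  0.8 -0.4  0.3  1.   0.4 -1.   0.8 -0.6  0.5
 -0.7 -0.6  1.1 -2.   1.3 -0.9 -1.1]
[ 0.  0. -0.]
[ 0. -0. -0.]
[ 0.  0. -0.]
```

Run:
```python
from kin import *
k,_=load();np.save('/tmp/k.npy',k)
rng=np.random.default_rng(0)
starts=[np.array([a,b,c,d,e,f]) for a in(0.,.8) for b in(.3,) for c in(-.3,.3) for d in(-3,-1.5,0,1.5) for e in(-.5,-1.3) for f in(-2,0,2)]
H=np.array([632,-42,320-100.])
for t in (35,40,45):
  tl=np.radians(t)
  for nm,c,yaw in(('grasp',T,YAW),('hang',H+[0,0,31],0),('sunk',H+[0,16,-100],0)):
   for flip in (0,1):
    G=Gr(yaw,tl)*Rz(np.pi*flip); p=np.array(c)+19*G.apply([0,0,1])
    sol=[]
    for cst,j in ik(p,G,k,starts):
        if cst<1e-3 and not any(np.abs(j-x).max()<.05 for x in sol): sol.append(j)
    print(t,nm,flip,[x.round(2).tolist() for x in sol],flush=True)
```

```text
35 grasp 0 []
35 grasp 1 []
35 hang 0 []
35 hang 1 [[0.2, 0.17, -0.62, 0.57, -0.21, 0.84]]
35 sunk 0 []
35 sunk 1 []
40 grasp 0 []
40 grasp 1 []
40 hang 0 []
40 hang 1 []
40 sunk 0 []
40 sunk 1 []
45 grasp 0 []
45 grasp 1 []
45 hang 0 []
45 hang 1 []
45 sunk 0 []
45 sunk 1 []
```

```bash
cat > sols.py <<'E'
from kin import *
k=np.load('/tmp/k.npy')
ST=[np.array([a,.2,c,d,e,f]) for a in(-.4,.3,1.) for c in(-.6,0.) for d in(-3.,-2.2,-1,0,1) for e in(-.3,-.9) for f in(-2.5,-1.2,0,1.2,2.5)]
def fast(p,G,n=None):
    sol=[];best=(9e9,None)
    f=lambda j:np.concatenate([(fk(j,k)[0]-p)/10,(fk(j,k)[1].inv()*G).as_rotvec()*10])
    for j0 in ST:
        o=least_squares(f,j0,max_nfev=60)   # unbounded
        j=o.x.copy(); j[3:]=(j[3:]+np.pi)%(2*np.pi)-np.pi;j[0]=(j[0]+np.pi)%(2*np.pi)-np.pi
        if j[3]>2.05:j[3]-=2*np.pi
        v=np.maximum(0,np.maximum(LO-j,j-HI)).max()
        if o.cost<1e-4 and abs(j[1])<2.2 and abs(j[2])<2 and not any(np.abs(j-x).max()<.05 for _,x in sol): sol.append((v,j))
    return sorted(sol,key=lambda a:a[0])[:3]
E
cat > r.py <<'E'
from sols import *
from multiprocessing import Pool
H=np.array([632,-42,220.])
jobs=[(t,nm,fl) for t in(30,35,40,45,50) for nm in('grasp','hang','sunk') for fl in(0,1)]
P={'grasp':(T,YAW),'hang':(H+[0,0,31],0),'sunk':(H+[0,16,-100],0)}
def go(a):
    t,nm,fl=a;c,y=P[nm];G=Gr(y,np.radians(t))*Rz(np.pi*fl);return a,fast(np.array(c)+19*G.apply([0,0,1]),G)
for a,s in Pool().imap(go,jobs): print(a,[(round(float(v),2),x.round(2).tolist()) for v,x in s],flush=True)
E
time timeout 500 python3 r.py
```

```text
(30, 'grasp', 0) []
(30, 'grasp', 1) []
(30, 'hang', 0) [(0.56, [-0.37, 0.2, -0.53, -3.63, 0.4, 2.35]), (1.88, [0.23, 0.19, -0.47, 0.29, -0.41, -2.04])]
(30, 'hang', 1) [(0.0, [0.23, 0.19, -0.47, 0.29, -0.41, 1.1]), (0.63, [-0.37, 0.2, -0.53, -3.63, 0.4, -0.79])]
(30, 'sunk', 0) [(1.4, [-2.88, -1.97, -0.42, -2.87, -2.64, -1.56])]
(30, 'sunk', 1) []
(35, 'grasp', 0) []
(35, 'grasp', 1) []
(35, 'hang', 0) [(0.99, [-0.27, 0.17, -0.71, -4.15, 0.18, 2.79]), (2.14, [0.2, 0.17, -0.62, 0.57, -0.21, -2.3])]
(35, 'hang', 1) [(0.0, [0.2, 0.17, -0.62, 0.57, -0.21, 0.84]), (0.99, [-0.27, 0.17, -0.71, -4.15, 0.18, -0.35])]
(35, 'sunk', 0) [(2.7, [2.77, -2.0, -0.43, -0.38, 2.54, 1.56])]
(35, 'sunk', 1) [(0.78, [-2.87, -1.99, -0.47, -2.85, -2.58, 1.6]), (2.7, [2.77, -2.0, -0.43, -0.38, 2.54, -1.58])]
(40, 'grasp', 0) []
(40, 'grasp', 1) []
(40, 'hang', 0) []
(40, 'hang', 1) []
(40, 'sunk', 0) [(2.64, [2.75, -2.02, -0.48, -0.4, 2.48, 1.55])]
(40, 'sunk', 1) []
(45, 'grasp', 0) []
(45, 'grasp', 1) [(2.5, [-3.03, -2.09, -0.5, -0.28, 2.34, -1.57])]
(45, 'hang', 0) [(1.31, [-2.89, -1.77, -0.42, -2.81, -2.57, -1.47])]
(45, 'hang', 1) []
(45, 'sunk', 0) []
(45, 'sunk', 1) []
(50, 'grasp', 0) [(0.05, [0.27, 0.44, -0.32, -2.08, -0.11, 0.59]), (0.17, [0.42, 0.43, -0.27, -1.66, 0.01, 0.07])]
(50, 'grasp', 1) [(2.39, [0.27, 0.44, -0.32, -2.08, -0.11, -2.55]), (2.91, [0.42, 0.43, -0.27, -1.66, 0.01, -3.07])]
(50, 'hang', 0) []
(50, 'hang', 1) []
(50, 'sunk', 0) [(0.12, [-0.05, 0.36, -0.34, -1.57, -0.04, 0.04]), (0.55, [0.16, 0.37, -0.42, -0.97, 0.15, -0.71]), (2.49, [2.73, -2.08, -0.58, -0.44, 2.33, 1.53])]
(50, 'sunk', 1) [(0.31, [0.16, 0.37, -0.42, -0.97, 0.15, 2.43]), (2.95, [-0.05, 0.36, -0.34, -1.57, -0.04, -3.11])]
real	1m35.623s
user	6m0.389s
sys	0m0.145s
```

```bash
cat > aik.py <<'E'
from kin import *
k=np.load('/tmp/k.npy')
def arm(c):
    a1,d1,a2,a3,d4,L,e,wy,wz=k
    r=np.hypot(c[0],c[1]);h=np.arctan2(c[1],c[0])-np.arcsin(e/r);x=np.sqrt(r*r-e*e)-a1;z=c[2]-d1
    D2=x*x+z*z;l=np.hypot(d4,a3);ca=(a2*a2+D2-l*l)/(2*a2*np.sqrt(D2))
    if abs(ca)>1:return None
    j2=np.pi/2-np.arctan2(z,x)-np.arccos(ca)   # elbow up: upper arm nearer vertical
    ex,ez=a2*np.sin(j2),a2*np.cos(j2)
    p=-np.arctan2(z-ez,x-ex)+np.arctan2(a3,d4)
    return h,j2,j2-p
def sol(p,G):
    t=G.apply([0,0,1]);u=G.apply([1,0,0]);v=np.cross(t,u);L,wy,wz=k[5],k[7],k[8]
    def ev(f):
        Wy=u*np.cos(f)+v*np.sin(f);Wz=np.cross(t,Wy);c=p-L*t-wy*Wy-wz*Wz;a=arm(c)
        if a is None:return None
        F=Rz(a[0])*Ry(a[1]-a[2]);return Wy@F.apply([1,0,0]),a,F,Wy,Wz
    out=[];fs=np.linspace(0,2*np.pi,721);E=[ev(f) for f in fs]
    for i in range(720):
        if E[i] is None or E[i+1] is None or E[i][0]*E[i+1][0]>0: continue
        w=E[i][0]/(E[i][0]-E[i+1][0]);e=ev(fs[i]+w*(fs[i+1]-fs[i]))
        if e is None: continue
        _,a,F,Wy,Wz=e
        y=F.inv().apply(Wy);j4=-np.arctan2(y[2],y[1]);
        tt=(F*Rx(-j4)).inv().apply(t);j5=np.arctan2(tt[2],tt[0])  # Ry(-j5) x = (cos,0,sin j5)
        W=F*Rx(-j4)*Ry(-j5)
        j=np.array([*a,j4,j5,0.]);R0=fk(j,k)[1];d=(R0.inv()*G).as_rotvec()
        j[5]=d[2]; 
        if (fk(j,k)[1].inv()*G).magnitude()>.1: j[5]=-d[2]
        if j[3]>2.05:j[3]-=2*np.pi
        err=np.linalg.norm(fk(j,k)[0]-p)+100*(fk(j,k)[1].inv()*G).magnitude()
        out.append((round(float(np.maximum(0,np.maximum(LO-j,j-HI))[[0,1,2,3,4]].max()),2),round(float(err),1),j.round(2).tolist()))
    return sorted(out,key=lambda o:o[0])
if __name__=='__main__':
    s=read_state();print(sol(s['position'],R.from_quat(s['ee_rot'])),s['joints'])
    H=np.array([632,-42,220.])
    P={'grasp':(T,YAW),'hang':(H+[0,0,31],0),'sunk':(H+[0,16,-100],0)}
    for t in(20,25,30,35,40,45,50,55,60):
        for nm,(c,y) in P.items():
            G=Gr(y,np.radians(t));print(t,nm,[o for o in sol(np.array(c)+19*G.apply([0,0,1]),G) if o[0]<.6])
E
python3 aik.py
```

```text
[(0.01, 8.4, [0.58, 0.02, -0.85, 1.39, -0.15, 3.1]), (0.61, 0.0, [0.19, 0.02, -0.73, -3.77, 0.17, 2.35])] [ 0.59359406  0.01768062 -0.8449832   1.36877443 -0.15975553 -3.08476996]
20 grasp [(0.0, 0.0, [0.7, 0.47, -0.43, 0.3, -0.36, -2.13]), (0.54, 0.0, [0.16, 0.47, -0.39, -3.36, 0.38, 2.0])]
20 hang [(0.0, 0.0, [0.22, 0.25, -0.28, 0.12, -0.7, -1.87])]
20 sunk [(0.0, 0.0, [0.24, 0.39, -0.49, 0.24, -0.36, -2.03]), (0.51, 0.0, [-0.33, 0.4, -0.51, -3.47, 0.35, 2.19])]
25 grasp []
25 hang [(0.0, 0.0, [0.23, 0.22, -0.37, 0.18, -0.56, -1.93])]
25 sunk []
30 grasp []
30 hang [(0.0, 0.0, [0.23, 0.19, -0.47, 0.29, -0.41, -2.04]), (0.56, 0.0, [-0.37, 0.2, -0.53, -3.63, 0.4, 2.35])]
30 sunk []
35 grasp []
35 hang [(0.0, 0.0, [0.2, 0.17, -0.62, 0.57, -0.21, -2.3])]
35 sunk []
40 grasp []
40 hang []
40 sunk []
45 grasp []
45 hang []
45 sunk []
50 grasp [(0.05, 0.0, [0.27, 0.44, -0.32, -2.08, -0.11, 0.59]), (0.17, 0.0, [0.42, 0.43, -0.27, -1.66, 0.01, 0.07])]
50 hang []
50 sunk [(0.12, 7.0, [-0.05, 0.36, -0.34, -1.57, -0.04, -0.04]), (0.31, 0.0, [0.16, 0.37, -0.42, -0.97, 0.15, -0.71])]
55 grasp [(0.0, 0.0, [0.14, 0.48, -0.51, -2.59, -0.42, 1.21]), (0.55, 0.0, [0.71, 0.48, -0.45, -0.74, 0.39, -1.06])]
55 hang []
55 sunk [(0.0, 0.0, [-0.33, 0.4, -0.51, -2.33, -0.38, 0.99])]
60 grasp [(0.0, 0.0, [0.11, 0.52, -0.59, -2.7, -0.62, 1.35])]
60 hang []
60 sunk [(0.0, 0.0, [-0.39, 0.44, -0.61, -2.5, -0.59, 1.22])]
```

Run:
```python
from aik import *
H=np.array([632,-42,220.])
P={'grasp':(T,YAW),'lift':(T+[0,0,70],YAW),'hang':(H+[0,0,31],0),'saddle':(H,0),'sunk':(H+[0,16,-100],0)}
for t in(55,60,65,70,75,80,-20,-30,-40,-50):
    for nm,(c,y) in P.items():
        G=Gr(y,np.radians(t));print(t,nm,[o for o in sol(np.array(c)+19*G.apply([0,0,1]),G) if o[0]<.1])
```

```text
55 grasp [(0.0, 0.0, [0.14, 0.48, -0.51, -2.59, -0.42, 1.21])]
55 lift []
55 hang []
55 saddle []
55 sunk [(0.0, 0.0, [-0.33, 0.4, -0.51, -2.33, -0.38, 0.99])]
60 grasp [(0.0, 0.0, [0.11, 0.52, -0.59, -2.7, -0.62, 1.35])]
60 lift [(0.0, 0.0, [0.15, 0.36, -0.47, -2.5, -0.36, 1.09])]
60 hang []
60 saddle [(0.01, 0.0, [-0.17, 0.21, -0.35, -1.76, -0.15, 0.28])]
60 sunk [(0.0, 0.0, [-0.39, 0.44, -0.61, -2.5, -0.59, 1.22])]
65 grasp [(0.0, 0.0, [0.09, 0.57, -0.65, -2.75, -0.8, 1.42])]
65 lift [(0.0, 0.0, [0.11, 0.4, -0.57, -2.65, -0.57, 1.27])]
65 hang [(0.0, 0.0, [-0.28, 0.18, -0.4, -2.01, -0.28, 0.57])]
65 saddle [(0.0, 0.0, [-0.36, 0.24, -0.48, -2.22, -0.41, 0.85])]
65 sunk [(0.0, 0.0, [-0.42, 0.5, -0.67, -2.58, -0.78, 1.34])]
70 grasp [(0.0, 0.0, [0.08, 0.62, -0.69, -2.78, -0.97, 1.47])]
70 lift [(0.0, 0.0, [0.09, 0.44, -0.63, -2.71, -0.76, 1.36])]
70 hang [(0.0, 0.0, [-0.39, 0.21, -0.51, -2.29, -0.5, 0.93])]
70 saddle [(0.0, 0.0, [-0.43, 0.28, -0.57, -2.4, -0.61, 1.08])]
70 sunk [(0.0, 0.0, [-0.45, 0.56, -0.72, -2.63, -0.96, 1.42])]
75 grasp [(0.0, 0.0, [0.07, 0.68, -0.72, -2.79, -1.1
[... 1137 characters left out ...]
 -1.72])]
-30 sunk [(0.0, 0.0, [0.17, 0.76, 0.27, -0.09, -1.6, -1.72])]
-40 grasp [(0.0, 0.0, [0.61, 0.93, 0.55, -0.14, -1.87, -1.77])]
-40 lift [(0.0, 0.0, [0.61, 0.88, 0.62, -0.15, -1.99, -1.79])]
-40 hang [(0.0, 0.0, [0.14, 0.76, 0.54, -0.1, -2.05, -1.73])]
-40 saddle [(0.0, 0.0, [0.14, 0.78, 0.5, -0.1, -1.99, -1.72])]
-40 sunk [(0.0, 0.0, [0.16, 0.85, 0.4, -0.11, -1.81, -1.72])]
-50 grasp [(0.0, 0.0, [0.6, 1.03, 0.69, -0.18, -2.08, -1.79])]
-50 lift [(0.0, 0.0, [0.6, 0.98, 0.75, -0.19, -2.2, -1.81])]
-50 hang [(0.0, 0.0, [0.14, 0.85, 0.65, -0.13, -2.24, -1.74])]
-50 saddle [(0.0, 0.0, [0.14, 0.87, 0.61, -0.13, -2.18, -1.73])]
-50 sunk [(0.0, 0.0, [0.16, 0.94, 0.51, -0.13, -2.01, -1.73])]
```

```bash
cat > scan.py <<'E'
from aik import *
from multiprocessing import Pool
H=np.array([632,-42,220.])
def key(c,y,back,t,d):
    G=Gr(y+d,t); return np.array(c)+(19-back)*G.apply([0,0,1]),G
def run(a):
    td,dd=a;t,d=np.radians(td),np.radians(dd)
    seq=[key(T,YAW,90,t,d),key(T,YAW,0,t,d),key(T+[0,0,70],YAW,0,t,d),key(H+[-50,0,31],0,0,t,d),key(H+[0,0,31],0,0,t,d),key(H,0,0,t,d),key(H+[0,16,-110],0,0,t,d),key(H+[0,16,-110],0,80,t,d)]
    S=[[np.array(o[2]) for o in sol(*q) if o[0]==0 and o[1]<3] for q in seq]
    if any(len(s)==0 for s in S):return a,None
    m=9;js=[];prev=None
    for s in S:
        j=s[0] if prev is None else min(s,key=lambda x:np.abs(x[:5]-prev[:5]).max())
        if prev is not None and abs(j[3]-prev[3])>1.2:return a,None
        prev=j;js.append(j);m=min(m,(HI-j)[:5].min(),(j-LO)[:5].min())
    return a,(round(float(m),2),[js[i].round(2).tolist() for i in(1,4,6)])
if __name__=='__main__':
    n='top';im,d=np.load('/tmp/top.npz')['im'],np.load('/tmp/top.npz')['d'];P=cloud(n,d)
    z=np.load('/tmp/scene.npz');P2=cloud('scene',z['d'])
    for i,X in((im,P),(z['im'],P2)):
        i=i.astype(int);g=(i[...,1]>i[...,2]+25)&(i[...,1]>i[...,0]+25)&(X[...,1]>100)&(X[...,0]<600)&(X[...,0]>300);q=X[g];print('basket',cv2.minAreaRect(q[:,:2].astype(np.float32)),q.min(0).round(),q.max(0).round())
    jobs=[(t,d) for t in(30,40,50,60,70) for d in range(-180,180,15)]
    for a,r in Pool().imap(run,jobs):
        if r and r[0]>.12: print(a,r)
E
python3 scan.py
```

```text
basket ((416.1444396972656, 253.77076721191406), (89.3167495727539, 127.48536682128906), 73.63783264160156) [355. 194.  -1.] [477. 296. 124.]
basket ((409.6507873535156, 226.9827880859375), (173.21824645996094, 132.75509643554688), 73.42294311523438) [343. 126.  -2.] [494. 326. 117.]
(30, -180) (0.74, [[0.62, 0.84, 0.41, -0.11, -1.65, 1.37], [0.15, 0.67, 0.43, -0.08, -1.85, 1.42], [0.17, 0.77, 0.26, -0.09, -1.58, 1.42]])
(30, -165) (0.8, [[0.66, 0.83, 0.35, -0.0, -1.62, 1.57], [0.2, 0.66, 0.37, 0.03, -1.8, 1.63], [0.22, 0.76, 0.21, 0.02, -1.54, 1.6]])
(30, -150) (0.89, [[0.71, 0.81, 0.27, 0.11, -1.55, 1.75], [0.25, 0.63, 0.28, 0.14, -1.73, 1.83], [0.27, 0.74, 0.13, 0.13, -1.47, 1.78]])
(30, -135) (1.02, [[0.75, 0.78, 0.17, 0.21, -1.44, 1.92], [0.29, 0.59, 0.17, 0.24, -1.62, 2.02], [0.31, 0.71, 0.02, 0.23, -1.36, 1.94]])
(30, -120) (0.97, [[0.79, 0.74, 0.05, 0.32, -1.32, 2.08], [0.33, 0.54, 0.06, 0.34, -1.5, 2.19], [0.35, 0.67, -0.1, 0.35, -1.24, 2.08]])
(30, -105) (0.84, [[0.81, 0.7, -0.08, 0.44, -1.17, 2.22], [0.36, 0.49, -0.07, 0.43, -1.36, 2.36], [0.37, 0.62, -0.23, 0.47, -1.1, 2.
[... 10476 characters left out ...]
.26, 0.69]])
(70, 75) (1.13, [[0.1, 0.77, 0.14, -1.27, -1.4, 0.6], [-0.39, 0.56, 0.17, -1.2, -1.55, 0.41], [-0.37, 0.74, 0.09, -1.23, -1.45, 0.65]])
(70, 90) (1.01, [[0.14, 0.84, 0.31, -1.14, -1.6, 0.58], [-0.35, 0.65, 0.33, -1.12, -1.77, 0.42], [-0.32, 0.81, 0.25, -1.1, -1.64, 0.64]])
(70, 105) (0.77, [[0.19, 0.92, 0.48, -1.04, -1.81, 0.59], [-0.3, 0.74, 0.49, -1.06, -1.98, 0.45], [-0.27, 0.89, 0.4, -1.0, -1.83, 0.66]])
(70, 120) (0.52, [[0.25, 1.0, 0.64, -0.95, -2.01, 0.62], [-0.23, 0.82, 0.65, -0.99, -2.19, 0.5], [-0.2, 0.96, 0.54, -0.9, -2.02, 0.7]])
(70, 135) (0.25, [[0.32, 1.07, 0.79, -0.86, -2.2, 0.68], [-0.16, 0.89, 0.78, -0.92, -2.37, 0.58], [-0.12, 1.02, 0.66, -0.79, -2.18, 0.79]])
```

A 70° tilt coming from the tool's +y side (δ = −90°) keeps good joint margins and clears the basket, boom and lever. The body is round, so the fingers can close along any direction. I'll plan the joint-interpolated waypoints there.

```bash
cat > p2.py <<'E'
from aik import *
T2=np.array([612.,277,113]);t2=np.radians(70);d2=-np.pi/2
def G2(yaw): return Gr(yaw+d2,t2)*Rz(np.pi)
def pos2(c,yaw,back=0): return np.array(c)+(19-back)*G2(yaw).apply([0,0,1])
def best(p,G,q):
    o=[np.array(x[2]) for x in sol(p,G) if x[0]==0 and x[1]<3]
    for x in o: x[5]=(x[5]+np.pi)%(2*np.pi)-np.pi
    return min(o,key=lambda x:np.abs(x-q).max())
def jrows(q0,q1,n):
    return [fk(q0+(q1-q0)*i/n,k) for i in range(1,n+1)]
E
python3 - <<'E'
from p2 import *
q=read_state()['joints']
A=best(np.array([500,440,330.]),G2(YAW),q);B=best(pos2(T2,YAW,150),G2(YAW),A);C=best(pos2(T2,YAW,0),G2(YAW),B)
print(A,B,C)
for n in(10,14,18):
    w=[fk(q,k)]+jrows(q,A,n);print(n,max(np.linalg.norm(b[0]-a[0]) for a,b in zip(w,w[1:])),57.3*max((a[1].inv()*b[1]).magnitude() for a,b in zip(w,w[1:])))
w=jrows(q,A,16);print(np.array([x[0] for x in w]).round().tolist())
rows(w[:10])
E
```

```text
[ 1.2   0.74  0.15  0.77 -1.95 -0.91] [ 1.1   0.88 -0.03  0.81 -1.68 -1.08] [ 0.92  0.85 -0.28  0.96 -1.46 -1.19]
10 52.942819783445366 15.487607047983921
14 38.47137727309586 11.103677087321685
18 30.19756256667061 8.65356146709692
[[558.0, 266.0, 285.0], [582.0, 269.0, 292.0], [603.0, 273.0, 298.0], [619.0, 279.0, 304.0], [630.0, 285.0, 309.0], [638.0, 293.0, 313.0], [641.0, 303.0, 317.0], [640.0, 313.0, 320.0], [635.0, 325.0, 322.0], [627.0, 338.0, 324.0], [614.0, 352.0, 326.0], [598.0, 367.0, 327.0], [578.0, 384.0, 328.0], [555.0, 401.0, 329.0], [530.0, 419.0, 331.0], [502.0, 438.0, 332.0]]
t 10.15 pos [530.6 263.4 277.4] F [-0.54 -0.26  0.63] w 85.0 g 0.0 j [ 0.59  0.02 -0.84  1.37 -0.16 -3.08]
[-0.0253, -0.0085, 0.0109, 0.084, 0.001, -0.125] mm 29 deg 9
[-0.0476, -0.0147, 0.021, 0.167, 0.017, -0.248] mm 54 deg 17
[-0.0671, -0.0184, 0.0292, 0.247, 0.046, -0.37] mm 75 deg 26
[-0.0837, -0.0193, 0.0357, 0.323, 0.088, -0.489] mm 93 deg 34
[-0.0972, -0.0175, 0.0404, 0.392, 0.143, -0.607] mm 107 deg 42
[-0.1078, -0.013, 0.0434, 0.455, 0.211, -0.723] mm 117 deg 50
[-0.1153, -0.0057, 0.0445, 0.51, 0.292, -0.837] mm 124 deg 59
[-0.1199, 0.0044, 0.044, 0.555, 0.383, -0.949] mm 128 deg 67
[-0.1215, 0.0171, 0.0416, 0.589, 0.485, -1.058] mm 130 deg 75
[-0.1204, 0.0324, 0.0376, 0.612, 0.598, -1.165] mm 130 deg 83
```

```bash
python3 -m handwheel '[[-0.025,-0.0085,0.011,0.084,0,-0.125,0.55],[-0.048,-0.015,0.021,0.167,0.017,-0.248,0.55]]'
cat > nx.py <<'E'
from p2 import *
q=read_state()['joints'];A=best(np.array([500,440,330.]),G2(YAW),q)
w=jrows(q,A,14);rows(w)
E
python3 nx.py
```

```text
clock: 10.4
position: [582.9, 267.1, 294.4]
ee_rot: [-0.267, 0.897, -0.071, 0.346]
contact_force: [0.1, 0.2, 0.2]
gripper_width: 66.0
grasp_force: 0.0
t 10.4 pos [582.9 267.1 294.4] F [0.09 0.2  0.15] w 66.0 g 0.0 j [ 0.67  0.1  -0.72  1.28 -0.39 -2.8 ]
[-0.0183, -0.0066, 0.0083, 0.076, 0.03, -0.123] mm 21 deg 8
[-0.0339, -0.0101, 0.015, 0.147, 0.072, -0.246] mm 38 deg 17
[-0.0473, -0.0106, 0.0195, 0.21, 0.125, -0.368] mm 52 deg 25
[-0.0585, -0.008, 0.0218, 0.265, 0.19, -0.489] mm 63 deg 34
[-0.0674, -0.0024, 0.0219, 0.311, 0.265, -0.61] mm 71 deg 42
[-0.0741, 0.0062, 0.0198, 0.347, 0.349, -0.729] mm 77 deg 50
[-0.0786, 0.0177, 0.0155, 0.372, 0.441, -0.848] mm 82 deg 59
[-0.0812, 0.0321, 0.0091, 0.385, 0.542, -0.965] mm 88 deg 67
[-0.0818, 0.0491, 0.0006, 0.385, 0.649, -1.081] mm 95 deg 76
[-0.0806, 0.0686, -0.0101, 0.372, 0.762, -1.194] mm 106 deg 84
[-0.0778, 0.0905, -0.0227, 0.346, 0.879, -1.306] mm 122 deg 92
[-0.0737, 0.1145, -0.0373, 0.304, 1.001, -1.414] mm 141 deg 101
[-0.0683, 0.1404, -0.0537, 0.248, 1.125, -1.519] mm 165 deg 109
[-0.0618, 0.1679, -0.0718, 0.176, 1.251, -1.62] mm 193 deg 118
```

Tracking is good, so I'll carry on.

```bash
python3 -m handwheel '[[-0.018,-0.0066,0.008,0.076,0.03,-0.123,0.55],[-0.034,-0.01,0.015,0.147,0.072,-0.246,0.55],[-0.047,-0.0106,0.0195,0.21,0.125,-0.368,0.55],[-0.0585,-0.008,0.022,0.265,0.19,-0.489,0.55],[-0.067,-0.0024,0.022,0.311,0.265,-0.61,0.55],[-0.074,0.006,0.02,0.347,0.349,-0.729,0.55],[-0.0786,0.018,0.0155,0.372,0.441,-0.848,0.55],[-0.081,0.032,0.009,0.385,0.542,-0.965,0.55],[-0.082,0.049,0.0006,0.385,0.649,-1.081,0.55],[-0.08,0.0686,-0.01,0.372,0.762,-1.194,0.55]]'
python3 - <<'E'
from p2 import *
q=read_state()['joints'];A=best(np.array([500,440,330.]),G2(YAW),q);B=best(pos2(T2,YAW,150),G2(YAW),A)
w=jrows(q,A,4)+jrows(A,B,5);rows(w)
E
```

```text
clock: 11.65
position: [595.3, 367.8, 326.9]
ee_rot: [-0.606, 0.629, -0.485, -0.05]
contact_force: [0.1, 0.6, 0.6]
gripper_width: 66.0
grasp_force: 0.0
t 11.65 pos [595.3 367.8 326.9] F [0.13 0.65 0.62] w 66.0 g 0.0 j [ 1.05  0.56 -0.1   0.91 -1.5  -1.44]
[-0.0053, 0.0112, -0.0206, -0.027, 0.074, -0.14] mm 24 deg 9
[-0.0111, 0.0252, -0.0446, -0.064, 0.144, -0.282] mm 52 deg 19
[-0.0168, 0.0412, -0.0707, -0.11, 0.211, -0.426] mm 84 deg 28
[-0.0222, 0.059, -0.0987, -0.165, 0.273, -0.572] mm 117 deg 38
[-0.0441, 0.0665, -0.0689, -0.158, 0.279, -0.572] mm 105 deg 38
[-0.0644, 0.0756, -0.0382, -0.154, 0.283, -0.573] mm 106 deg 38
[-0.0833, 0.0863, -0.007, -0.151, 0.285, -0.575] mm 120 deg 38
[-0.1005, 0.0987, 0.0248, -0.152, 0.286, -0.577] mm 143 deg 38
[-0.116, 0.1128, 0.0568, -0.154, 0.284, -0.581] mm 172 deg 38
```

```bash
python3 -m handwheel '[[-0.005,0.011,-0.0206,-0.027,0.074,-0.14,0.55],[-0.011,0.025,-0.0446,-0.064,0.144,-0.282,0.55],[-0.017,0.041,-0.07,-0.11,0.211,-0.426,0.55],[-0.022,0.059,-0.0987,-0.165,0.273,-0.572,0.55],[-0.044,0.0665,-0.069,-0.158,0.279,-0.572,0.55],[-0.064,0.0756,-0.038,-0.154,0.283,-0.573,0.55],[-0.083,0.086,-0.007,-0.151,0.285,-0.575,0.55],[-0.1,0.0987,0.025,-0.152,0.286,-0.577,0.55],[-0.116,0.113,0.057,-0.154,0.284,-0.581,0.55],[-0.116,0.113,0.057,-0.154,0.284,-0.581,0.55]]'
python3 - <<'E'
from p2 import *
rows([(pos2(T2,YAW,b),G2(YAW)) for b in(150,60,0)])
ims=[]
for n in('scene','top'):
    im,d=grab(n);q=proj(n,[pos2(T2,YAW,150),pos2(T2,YAW,0),T2]);
    u,v=q[1].astype(int);u0=u-50;v0=max(0,v-40);c=cv2.resize(im[v0:v0+100,u0:u0+80],(400,500),interpolation=cv2.INTER_CUBIC)
    for x in q: cv2.circle(c,tuple(((x-[u0,v0]+.5)*5).astype(int).tolist()),2,(0,0,255),-1)
    ims.append(c)
cv2.imwrite('pics/pre2.png',np.hstack(ims))
E
```

```text
clock: 12.9
position: [565.3, 387.8, 157.1]
ee_rot: [0.68, -0.453, 0.481, 0.32]
contact_force: [-0.1, 0.5, -0.4]
gripper_width: 66.3
grasp_force: 0.0
t 12.9 pos [565.3 387.8 157.1] F [-0.11  0.52 -0.44] w 66.3 g 0.0 j [ 1.09  0.88 -0.04  0.81 -1.68 -1.08]
[-0.0003, -0.0003, -0.0029, 0.0, -0.009, -0.0] mm 3 deg 1
[-0.0012, -0.0003, 0.087, 0.0, -0.009, -0.0] mm 87 deg 1
[-0.0017, -0.0003, 0.147, 0.0, -0.009, -0.0] mm 147 deg 1
```

View pics/pre2.png

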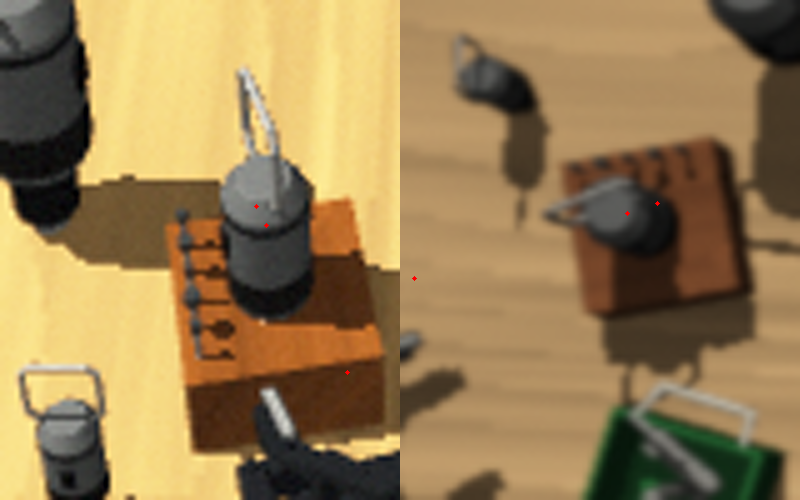

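The left crop shows one finger at (280,410) approaching the tool body at (265,240), with the burr heads along (185–200, 215–350). The fingers' lower edge passes about 7 mm above the burrs. I'll advance and close.

```bash
python3 -m handwheel '[[-0.001,0,0.03,0,-0.009,0,0.55],[-0.001,0,0.06,0,-0.009,0,0.55],[-0.001,0,0.09,0,-0.009,0,0.55],[-0.0015,0,0.115,0,-0.009,0,0.55],[-0.0015,0,0.135,0,-0.009,0,0.55],[-0.0017,0,0.147,0,-0.009,0,0.55],[-0.0017,0,0.147,0,-0.009,0,0.55]]';  python3 - <<'E'
from p2 import *
rows([(pos2(T2,YAW,0),G2(YAW))])
E
```

```text
clock: 13.88
position: [619.8, 263.2, 109.4]
ee_rot: [0.682, -0.455, 0.479, 0.314]
contact_force: [-0.6, 0.3, 0.1]
gripper_width: 65.8
grasp_force: 0.0
t 13.875 pos [619.8 263.2 109.4] F [-0.58  0.26  0.07] w 65.8 g 0.0 j [ 0.92  0.85 -0.28  0.96 -1.46 -1.19]
[-0.002, 0.0019, 0.0029, -0.004, 0.003, -0.006] mm 4 deg 0
```

```bash
python3 -m handwheel '[[-0.002,0.001,0.002,0,0,0,0.2],[-0.002,0.001,0.002,0,0,0,-0.1],[-0.002,0.001,0.002,0,0,0,-1],[-0.002,0.001,0.002,0,0,0,-1],[-0.002,0.001,0.002,0,0,0,-1]]'
python3 - <<'E'
from p2 import *
c,G=T2,G2(YAW)
rows([(pos2(c,YAW)+[0,0,z],None) for z in(0,20,40,80,120)])
print(read_state()['wrist_torque'])
E
```

```text
clock: 14.5
position: [619.1, 262.3, 106.8]
ee_rot: [0.682, -0.455, 0.479, 0.314]
contact_force: [-3.9, -0.3, 2.5]
gripper_width: 42.2
grasp_force: 60.4
t 14.5 pos [619.1 262.3 106.8] F [-3.89 -0.27  2.51] w 42.2 g 60.37313103675842 j [ 0.92  0.85 -0.28  0.96 -1.46 -1.2 ]
[0.0003, 0.0009, 0.0016, 0.0, 0.0, 0.0] mm 2 deg 0
[0.019, 0.0007, -0.0053, 0.0, 0.0, 0.0] mm 20 deg 0
[0.0378, 0.0006, -0.0122, 0.0, 0.0, 0.0] mm 40 deg 0
[0.0754, 0.0003, -0.026, 0.0, 0.0, 0.0] mm 80 deg 0
[0.1129, -0.0, -0.0397, 0.0, 0.0, 0.0] mm 120 deg 0
[ 1.09208153  0.84771071 -0.80964328]
```

```bash
python3 -m handwheel '[[0.0094,0,-0.0034,0,0,0,-1],[0.019,0,-0.007,0,0,0,-1],[0.033,0,-0.012,0,0,0,-1],[0.047,0,-0.017,0,0,0,-1],[0.066,0,-0.024,0,0,0,-1],[0.085,0,-0.031,0,0,0,-1],[0.103,0,-0.038,0,0,0,-1],[0.122,0,-0.0445,0,0,0,-1],[0.122,0,-0.0445,0,0,0,-1],[0.122,0,-0.0445,0,0,0,-1]]'
cat > sense.py <<'E'
from p2 import *
from bench import *
F=[]
for i in range(5):
    get_image('top'); F.append(read_state()['contact_force'])
print('F mean',np.mean(F,0).round(2),'sd',np.std(F,0).round(2))
E
python3 sense.py
python3 - <<'E'
from p2 import *
rows([])
im,d=grab('scene');grab('top')
from fit import pts
P=read_state()['position'];c=P-[7,-15,0]
for p in pts([(560,680),(200,330),(270,345)]):
    # bail pts
    q=p[(np.abs(p[:,0]-612)<35)&(np.abs(p[:,1]-277)<40)&(p[:,2]>285)]
    if len(q)>5:
        m=q.mean(0);u=np.linalg.svd((q-m)[:,:2],full_matrices=False)[2][0];print('bail',len(q),m.round(1),u.round(3),q[:,2].max().round(1),q.min(0).round(),q.max(0).round())
E
```

```text
clock: 15.75
position: [618.2, 261.1, 235.7]
ee_rot: [0.682, -0.455, 0.478, 0.314]
contact_force: [1.1, -0.7, -4.7]
gripper_width: 42.3
grasp_force: 60.8
F mean [ 0.08 -0.06 -5.18] sd [0.41 0.63 0.49]
t 16.0 pos [618.3 261.3 235.5] F [-0.44 -0.17 -5.33] w 42.3 g 60.773574113845825 j [ 0.92  0.69 -0.22  0.95 -1.58 -1.02]
bail 101 [613.6 280.6 319.7] [-0.409  0.912] 340.3 [602. 252. 285.] [627. 304. 340.]
bail 73 [612.9 275.4 324. ] [-0.406  0.914] 342.6 [600. 251. 285.] [624. 300. 343.]
```

```bash
cat > hang.py <<'E'
from p2 import *
# bail underside in gripper frame, fixed at grasp
P0=np.array([618.3,261.3,235.5]);Q0=R.from_quat([0.682,-0.455,0.478,0.314]);B0=np.array([613,277.,334]);bg=Q0.inv().apply(B0-P0)
QT=Rz(-np.radians(24.0))*Q0
def bail(): s=read_state();return s['position']+R.from_quat(s['ee_rot']).apply(bg)
def tcp(B): return np.array(B)-QT.apply(bg)
E
python3 - <<'E'
from hang import *
print(bail()); rows([(tcp([565,-43,352]),QT)])
E
```

```text
[613.08045877 277.15884992 334.23233297]
t 16.1 pos [618.4 261.3 235.8] F [-0.19  0.72 -3.99] w 42.3 g 60.773693919181824 j [ 0.92  0.69 -0.22  0.95 -1.58 -1.02]
[0.1121, 0.1751, 0.2511, -0.393, 0.002, 0.145] mm 326 deg 24
```

```bash
python3 -m handwheel '[[0.014,0.0218,0.0313,-0.05,0,0.018,-1],[0.028,0.0437,0.0627,-0.1,0,0.036,-1],[0.042,0.0655,0.094,-0.147,0,0.054,-1],[0.056,0.0875,0.1255,-0.196,0.001,0.072,-1],[0.07,0.1094,0.157,-0.245,0.001,0.09,-1],[0.084,0.1313,0.1883,-0.294,0.001,0.109,-1],[0.1,0.156,0.224,-0.35,0.002,0.129,-1],[0.112,0.175,0.251,-0.393,0.002,0.145,-1],[0.112,0.175,0.251,-0.393,0.002,0.145,-1],[0.112,0.175,0.251,-0.393,0.002,0.145,-1]]'; python3 sense.py
python3 - <<'E'
from hang import *
print(bail()); rows([(tcp([565,-43,352]),QT),(tcp([632,-43,352]),QT)])
from fit import pts
grab('scene');grab('top')
for p in pts([(535,598),(-80,0),(315,380)]):
    if len(p)>5:
        m=p.mean(0);u=np.linalg.svd((p-m)[:,:2],full_matrices=False)[2][0];print('bail',len(p),m.round(1),u.round(3),p[:,2].max().round(1),p.min(0).round(),p.max(0).round())
p=pts([(598,665),(-75,-10),(308,362)])[0]
print('hook',p.mean(0),np.percentile(p[:,0],[2,98]),np.percentile(p[:,1],[5,50,95]))
im,_=load('scene');u,v=proj('scene',[590,-43,320])[0].astype(int);cv2.imwrite('pics/hang1.png',cv2.resize(im[v-55:v+65,u-80:u+80],(800,600),interpolation=cv2.INTER_CUBIC))
E
```

```text
clock: 17.35
position: [563.9, -59.1, 253.9]
ee_rot: [-0.573, 0.587, -0.403, -0.406]
contact_force: [-0.3, -0.2, -4.7]
gripper_width: 42.0
grasp_force: 62.5
F mean [ 0.17  0.06 -4.71] sd [0.58 0.41 0.16]
[565.20736089 -42.03187356 352.05407146]
t 17.6 pos [563.8 -58.5 253.5] F [ 0.17 -0.71 -4.69] w 42.5 g 62.54489153623581 j [ 0.53  0.51 -0.52  0.93 -1.52 -1.13]
[0.0003, 0.0003, 0.001, -0.002, 0.0, -0.0] mm 1 deg 0
[-0.0006, -0.0667, -0.0, -0.002, 0.0, -0.0] mm 67 deg 0
bail 54 [565.7 -33.5 342.4] [0.023 1.   ] 358.0 [564. -71. 317.] [569. -12. 358.]
bail 46 [564.3 -43.  354.1] [-0.015 -1.   ] 362.1 [562. -69. 324.] [567. -15. 362.]
hook [634.79910145 -41.38880769 332.02221359] [609.58361031 653.02409811] [-45.81776074 -41.18052264 -37.77018732]Traceback (most recent call last):
  File "<stdin>", line 10, in <module>
TypeError: load() takes 0 positional arguments but 1 was given
```

```bash
python3 -m handwheel '[[0,-0.01,0,0,0,0,-1],[0,-0.02,0,0,0,0,-1],[0,-0.03,0,0,0,0,-1],[0,-0.04,0,0,0,0,-1],[0,-0.05,0,0,0,0,-1],[0,-0.06,0,0,0,0,-1],[0,-0.067,0,0,0,0,-1],[0,-0.067,0,0,0,0,-1]]'
python3 - <<'E'
from hang import *
print(bail()); rows([(tcp([632,-43,z]),QT) for z in(352,326,322,318)])
z=np.load('/tmp/scene.npz')
im,d=grab('scene');u,v=proj('scene',[632,-43,320])[0].astype(int);cv2.imwrite('pics/hang2.png',cv2.resize(im[v-55:v+45,u-60:u+60],(720,600),interpolation=cv2.INTER_CUBIC))
E
```

```text
clock: 18.7
position: [630.8, -60.8, 253.9]
ee_rot: [-0.572, 0.587, -0.403, -0.406]
contact_force: [0.1, -0.4, -4.3]
gripper_width: 42.5
grasp_force: 62.5
[632.26021682 -44.31496311 352.44263988]
t 18.7 pos [630.8 -60.8 253.9] F [ 0.09 -0.4  -4.35] w 42.5 g 62.53996968269348 j [ 0.46  0.6  -0.37  0.98 -1.53 -1.05]
[-0.0009, 0.0004, -0.0011, 0.0, 0.0, -0.001] mm 1 deg 0
[-0.0252, 0.0006, 0.0079, 0.0, 0.0, -0.001] mm 26 deg 0
[-0.029, 0.0006, 0.0093, 0.0, 0.0, -0.001] mm 30 deg 0
[-0.0328, 0.0006, 0.0107, 0.0, 0.0, -0.001] mm 34 deg 0
```

View pics/hang2.png

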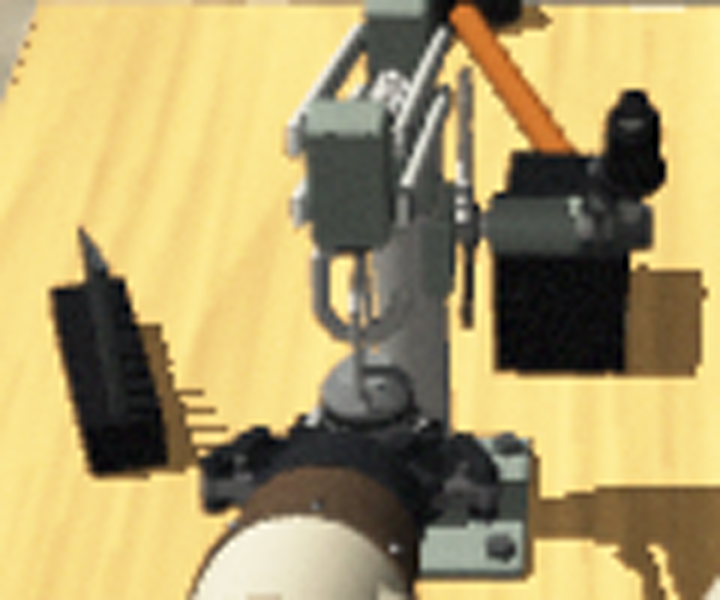

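The bail wire, at crop (360,290), stands between the hook's shank at (322,290) and its tip at (405,295), over the saddle. I'll lower it into the saddle.

```bash
python3 -m handwheel '[[-0.006,0.0003,0.0015,0,0,0,-1],[-0.012,0.0005,0.0035,0,0,0,-1],[-0.018,0.0005,0.0055,0,0,0,-1],[-0.024,0.0005,0.0075,0,0,0,-1],[-0.029,0.0005,0.009,0,0,0,-1],[-0.031,0.0005,0.01,0,0,0,-1],[-0.031,0.0005,0.01,0,0,0,-1]]'; python3 sense.py
cat > sink.py <<'E'
from hang import *
import sys
Y0,Z0=-43.,320.
b=bail();print('bail',b.round(1))
def arc(q): return np.array([632,Y0+280*(np.cos(.36-q)-np.cos(.36)),Z0-280*(np.sin(.36)-np.sin(.36-q))])
rows([(tcp(arc(float(q))),QT) for q in sys.argv[1:]])
E
python3 sink.py 0 .03 .06 .09 .12 .15 .18
```

```text
clock: 19.62
position: [630.5, -59.3, 222.4]
ee_rot: [-0.572, 0.587, -0.403, -0.406]
contact_force: [-0.2, -0.2, -1.9]
gripper_width: 42.0
grasp_force: 62.7
F mean [ 0.24  0.31 -1.63] sd [0.15 0.16 0.26]
bail [631.8 -42.8 320.6]
t 19.875 pos [630.4 -59.3 222.1] F [ 0.14  0.29 -1.83] w 42.7 g 62.74295389652252 j [ 0.47  0.63 -0.39  0.99 -1.5  -1.1 ]
[-0.0005, -0.0, 0.0004, -0.001, 0.0, -0.002] mm 1 deg 0
[-0.0089, 0.0001, 0.0005, -0.001, 0.0, -0.002] mm 9 deg 0
[-0.0173, 0.0002, 0.0008, -0.001, 0.0, -0.002] mm 17 deg 0
[-0.0257, 0.0003, 0.0014, -0.001, 0.0, -0.002] mm 26 deg 0
[-0.034, 0.0004, 0.0022, -0.001, 0.0, -0.002] mm 34 deg 0
[-0.0423, 0.0005, 0.0033, -0.001, 0.0, -0.002] mm 42 deg 0
[-0.0506, 0.0007, 0.0046, -0.001, 0.0, -0.002] mm 51 deg 0
```

```bash
python3 -m handwheel '[[-0.003,0,0.0004,0,0,0,-1],[-0.0075,0,0.0005,0,0,0,-1],[-0.013,0,0.0006,0,0,0,-1],[-0.0185,0,0.0009,0,0,0,-1],[-0.024,0.0001,0.0013,0,0,0,-1],[-0.0295,0.0002,0.0018,0,0,0,-1],[-0.034,0.0003,0.0022,0,0,0,-1],[-0.037,0.0003,0.0026,0,0,0,-1],[-0.037,0.0003,0.0026,0,0,0,-1]]'; python3 sense.py; python3 sink.py  .12 .15 .18 .21 .24 .27 .30
```

```text
clock: 21.0
position: [630.4, -49.0, 185.9]
ee_rot: [-0.573, 0.587, -0.403, -0.406]
contact_force: [-0.2, 0.3, -0.4]
gripper_width: 42.0
grasp_force: 62.8
F mean [-0.18  0.91 -0.77] sd [0.29 0.19 0.51]
bail [631.9 -32.6 284.7]
t 21.25 pos [630.5 -49.1 186.2] F [-0.04  0.87 -0.98] w 42.3 g 62.851750552654266 j [ 0.48  0.68 -0.4   0.98 -1.47 -1.15]
[0.0032, 0.0, -0.0006, -0.0, 0.001, -0.001] mm 3 deg 0
[-0.0051, 0.0001, 0.0004, -0.0, 0.001, -0.001] mm 5 deg 0
[-0.0134, 0.0002, 0.0018, -0.0, 0.001, -0.001] mm 14 deg 0
[-0.0217, 0.0003, 0.0033, -0.0, 0.001, -0.001] mm 22 deg 0
[-0.0299, 0.0004, 0.0052, -0.0, 0.001, -0.001] mm 30 deg 0
[-0.038, 0.0005, 0.0072, -0.0, 0.001, -0.001] mm 39 deg 0
[-0.0461, 0.0006, 0.0095, -0.0, 0.001, -0.001] mm 47 deg 0
```

```bash
python3 -m handwheel '[[-0.002,0,0.0002,0,0,0,-1],[-0.005,0,0.0005,0,0,0,-1],[-0.009,0.0001,0.001,0,0,0,-1],[-0.0134,0.0002,0.0018,0,0,0,-1],[-0.0175,0.0002,0.0025,0,0,0,-1],[-0.02,0.0003,0.003,0,0,0,-1],[-0.0217,0.0003,0.0033,0,0,0,-1],[-0.0217,0.0003,0.0033,0,0,0,-1]]'; python3 sense.py;python3 sense.py; python3 sink.py .21 .24 .27
```

```text
clock: 22.25
position: [630.4, -44.6, 164.4]
ee_rot: [-0.573, 0.587, -0.403, -0.406]
contact_force: [-0.3, 0.1, -0.1]
gripper_width: 42.2
grasp_force: 62.8
F mean [0.43 0.93 0.06] sd [0.24 0.46 0.33]
F mean [ 0.5   0.4  -0.32] sd [0.28 0.29 0.58]
bail [631.8 -28.2 263. ]
t 22.75 pos [630.4 -44.6 164.5] F [0.72 0.77 0.1 ] w 42.2 g 62.81563550233841 j [ 0.49  0.71 -0.41  0.97 -1.46 -1.18]
[0.0002, -0.0001, 0.0, -0.0, 0.0, -0.001] mm 0 deg 0
[-0.008, 0.0, 0.0018, -0.0, 0.0, -0.001] mm 8 deg 0
[-0.0162, 0.0001, 0.0039, -0.0, 0.0, -0.001] mm 17 deg 0
```

```bash
python3 -m handwheel '[[-0.002,0,0.0004,0,0,0,-1],[-0.004,0,0.0009,0,0,0,-1],[-0.004,0,0.0009,0,0,0,-1],[-0.004,0,0.0009,0,0,0,-1],[-0.004,0,0.0009,0,0,0,-1]]'; for i in 1 2 3; do python3 sense.py; done; python3 sink.py .225
```

```text
clock: 23.38
position: [630.4, -44.1, 160.5]
ee_rot: [-0.573, 0.587, -0.403, -0.406]
contact_force: [-0.4, 0.5, -0.7]
gripper_width: 42.1
grasp_force: 62.8
F mean [ 0.4   0.71 -0.08] sd [0.55 0.55 0.26]
F mean [0.66 0.36 0.23] sd [0.58 0.56 0.52]
F mean [0.12 0.45 0.14] sd [0.58 0.66 0.66]
bail [631.9 -27.6 258.9]
t 24.125 pos [630.4 -44.1 160.4] F [0.93 0.84 0.45] w 42.4 g 62.80972480773926 j [ 0.49  0.72 -0.41  0.97 -1.45 -1.19]
[0.0001, -0.0, -0.0, -0.0, 0.0, -0.001] mm 0 deg 0
```

```bash
python3 -m handwheel '[[0,0,0,0,0,0,0.05],[0,0,0,0,0,0,0.15],[0,0,0,0,0,0,0.3],[0,0,0,0,0,0,0.5],[0,0,0,0,0,0,0.8],[0,0,0,0,0,0,0.8],[0,0,0,0,0,0,0.8],[0,0,0,0,0,0,0.8]]'
python3 - <<'E'
from hang import *
from fit import pts
import h
for n in('scene','top'): h.grab(n)
p=pts([(596,670),(-60,20),(240,300)],('scene',))[0]
print('bail+hook',len(p),p.mean(0),p.min(0),p.max(0)); rows([])
im,_=h.load('scene');u,v=proj('scene',[632,-28,240])[0].astype(int);cv2.imwrite('pics/rel.png',cv2.resize(im[v-75:v+45,u-70:u+70],(700,600),interpolation=cv2.INTER_CUBIC))
E
```

```text
clock: 25.12
position: [630.4, -44.1, 160.4]
ee_rot: [-0.573, 0.587, -0.403, -0.406]
contact_force: [0.9, -0.5, 0.3]
gripper_width: 76.7
grasp_force: 0.0
bail+hook 123 [635.81261286 -23.74321642 268.07782909] [610.63117518 -54.9632146  243.48000505] [656.20883846   1.89163433 299.11091935]
t 25.225 pos [630.4 -44.1 160.4] F [-0.47  0.14 -0.25] w 76.5 g 0.0 j [ 0.49  0.72 -0.41  0.97 -1.45 -1.19]
```

View pics/rel.png

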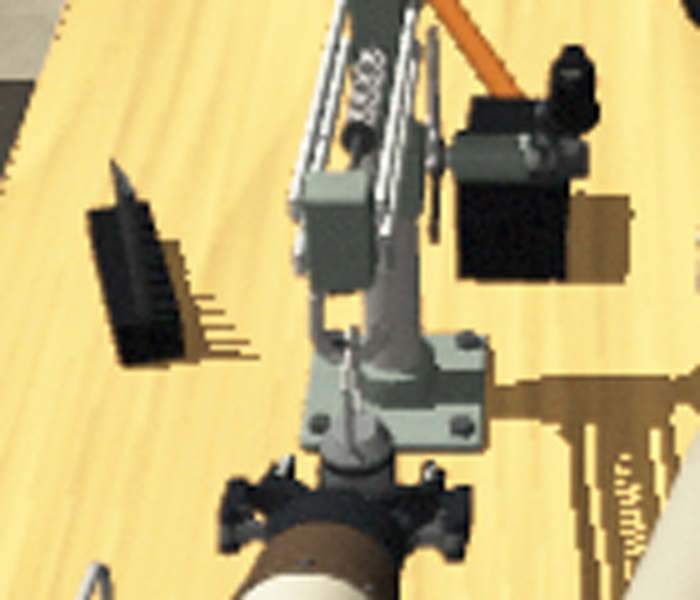

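The tool hangs by its bail in the hook (crop (350,360)), the boom has sunk, and the open fingers are clear on both sides at about (285,470) and (430,475). I'll retreat along the gripper axis.

```bash
python3 -m handwheel '[[0,0,-0.008,0,0,0,0.8],[0,0,-0.02,0,0,0,0.8],[0,0,-0.04,0,0,0,0.8],[0,0,-0.06,0,0,0,0.8],[0,0,-0.09,0,0,0,0.8],[0,0,-0.12,0,0,0,0.8],[0,0,-0.15,0,0,0,0.8],[0,0,-0.18,0,0,0,0.8],[0,0,-0.18,0,0,0,0.8],[0,0,-0.18,0,0,0,0.8]]'; python3 -m handwheel '[[0,0,0,0,0,0,0.8],[0,0,0,0,0,0,0.8],[0,0,0,0,0,0,0.8],[0,0,0,0,0,0,0.8],[0,0,0,0,0,0,0.8],[0,0,0,0,0,0,0.8],[0,0,0,0,0,0,0.8],[0,0,0,0,0,0,0.8],[0,0,0,0,0,0,0.8],[0,0,0,0,0,0,0.8]]'
python3 - <<'E'
from hang import *
from fit import pts,circ
import h,time
for r in range(2):
    for n in('scene','top'): h.grab(n)
    S=pts([(596,670),(-80,30),(100,255)])
    for p in S:
        for lo in(110,140,170,200,230):
            q=p[(p[:,2]>lo)&(p[:,2]<lo+25)]
            if len(q)>4: print(r,lo,len(q),q.mean(0).round(1))
    p=pts([(596,670),(-80,30),(300,420)],('scene',))[0];print('head',len(p),p.mean(0).round(1),p[:,2].max().round(1))
    if r==0:
        for _ in range(6): get_image('top')
E
```

```text
clock: 26.48
position: [633.0, 125.3, 222.4]
ee_rot: [-0.573, 0.587, -0.402, -0.406]
contact_force: [0.1, -0.3, -0.4]
gripper_width: 76.9
grasp_force: 0.0
clock: 27.72
position: [633.4, 124.9, 222.7]
ee_rot: [-0.573, 0.587, -0.403, -0.406]
contact_force: [0.3, -0.2, -0.3]
gripper_width: 76.8
grasp_force: 0.0
0 110 70 [630.2 -10.8 124.9]
0 140 94 [630.8 -10.8 152.6]
0 170 107 [630.9 -12.5 183.8]
0 200 72 [632.1 -25.3 206.1]
0 230 21 [633.  -15.7 247.3]
0 110 7 [612.8 -28.  128.8]
0 140 12 [612.8 -32.8 150.6]
0 170 30 [617.  -26.8 187.1]
0 200 12 [626.3 -29.3 203.7]
head 489 [632.5 -20.7 349.4] 377.3
1 110 71 [630.9 -11.2 125.1]
1 140 94 [630.6 -11.4 153.2]
1 170 111 [630.7 -11.8 183.5]
1 200 70 [631.4 -24.3 206.9]
1 230 17 [633.6 -13.1 244.2]
1 110 6 [613.3 -29.4 128.1]
1 140 12 [612.7 -29.5 148.5]
1 170 29 [616.4 -25.9 185.7]
1 200 12 [624.1 -30.8 204.2]
1 230 5 [629.2 -21.8 245.5]
head 489 [632.4 -20.7 349.6] 376.9
```

The tool hangs upright and at rest, and the boom is still. I'll hand in.

```bash
python3 -c "
from bench import *
print(job_done())"
```

```text
the job is handed in; nothing more can be done
None
```

I handed the job in at about 29 s on the robot's clock; no verdict came back. The parking lock is free with its collar home, and the rotary tool hangs upright and at rest from the balancer's hook, with the boom sunk about 60 mm and still and the gripper clear.

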